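# Cover the two clay jars

### The job

Put the lids on both jars, each on the jar whose size it fits, so that it sits fully down in the mouth and level on the rim; lower the lids into place, do not let them fall. A wooden paddle has been left across the squat jar's mouth: lay it flat in the wooden tool tray, the same way up as it lies now. The clay is soft: do not knock over or shove the jars, the beakers or the bottle vase.

Things in the scene. Friction and masses are not known exactly. Their poses are not given: they have to be found in the camera images.
- squat_jar_rim (a point): Centre of the mouth, at rim height, of the squat wide jar: plain grey-brown clay, round, loose, about 600 g, 90 mm tall, 116 mm across at the belly, 104 mm across the rim, 6 mm wall (opening about 92 mm). z up; stands upright on the table, so the rim is 90 mm above it.
- tall_jar_rim (a point): Centre of the mouth, at rim height, of the tall narrow jar: same clay, loose, about 500 g, 115 mm tall, 104 mm across at the round belly, 80 mm across the rim, 6 mm wall (opening about 68 mm). z up; the rim is 115 mm above the table.
- wide_lid_mid (a point): Mid-height centre (21 mm above the underside) of the wide clay lid, for the squat jar; 220 g, lies right way up, z up. From below: spigot 85 mm across, 8 mm high, bevelled; flange 108 mm across, 8 mm thick; bar handle 14 mm thick (x), 44 mm long (y), from 5 mm below to 21 mm above this point. The flange's underside, which rests on the rim, is 13 mm below this point. Any yaw on the jar will do.
- narrow_lid_mid (a point): The same for the narrow lid, for the tall jar: about 150 g, spigot 61 mm across, flange 84 mm across, all heights and the handle the same as on the wide lid (underside of flange 13 mm below this point, handle 14 mm thick along x, 44 mm long along y, from 5 mm below to 21 mm above this point).
- paddle_grip (a point): Point on the handle, near the balance point, of a pale wooden paddle lying flat across the squat jar's rim; 60 g, 150 mm long. It is 8 mm above the flat underside; x points to the blade, z up. Handle 18 mm wide (y), 16 mm thick, from 65 mm behind this point to 20 mm in front; then the blade, 44 mm wide, 8 mm thick, to 85 mm in front.
- tray_floor (a point): Centre of the inner floor, 5 mm above the table, of the fixed wooden tool tray: open on top, outside 190 mm (along its x) by 120 mm (along its y) by 25 mm high, walls 5 mm thick, empty. z up. The paddle fits in roughly lengthwise, either way round.
- beaker_a: Waisted open clay beaker, a bystander, loose, 300 g, 74 mm across, 90 mm tall. Origin at the centre of its underside.
- beaker_b: Waisted open clay beaker, a bystander, loose, 68 mm across, 105 mm tall. Origin at the centre of its underside.
- beaker_c: Waisted open clay beaker, a bystander, loose, 72 mm across, 80 mm tall. Origin at the centre of its underside.
- bottle_vase: Bottle vase with a long thin neck, a bystander, loose, 600 g, 76 mm across at the belly, neck 30 to 42 mm across, 185 mm tall: the tallest thing on the table. Origin at the centre of its underside.

How it is judged:
By the outcome, as a careful person would: the job done as asked, in the order asked, and still so for the second after the job is handed in, with the robot touching nothing.
It also fails if it takes over 72 s, if anything falls off the work surface, if the arm or the gripper's body presses on something with over 40 N, if the wrist force passes 120 N, or if a joint passes its speed limit or range.

### The arm

A 6-joint arm with a two-finger parallel gripper is mounted at the origin on the work surface. World frame = base frame: x ahead of the robot, y to its left, z up, the work surface at z = 0. Lengths are in m, angles in rad, forces in N, time in s.
With the tool pointing down it reaches from about 0.35 to 0.85 m from the base axis. Payload 8.1 kg.
Tool frame: the origin (TCP) lies at the very end of the fingers, on their centre line; the grasp point (between the pads) lies 19 mm behind it (grasp_offset is the distance from the TCP to the grasp point, in m); z points along the fingers, y is the direction in which the jaws open and shut (so a half turn about z gives the same grasp; the last joint's range is limited). The gripper opens to 93 mm and grips with 3 to 60 N. Pads are 15 mm wide; open, the fingers measure 128 mm over their backs; the gripper's body (75 mm by 188 mm) begins 65 mm behind the grasp point.
Start: joints at [-1.345, 0.13, 1.488, -0, 1.523, -0.085], TCP at [0.184, -0.571, 0.219] pointing down, gripper open.
Joint ranges: [-2.96, 2.96], [-0.89, 2.26], [0.02, 2.5], [-1.34, 4.48], [0, 2.73], [-2.66, 2.66]. Speed limits (rad/s): [2.39, 2.39, 2.79, 3.14, 3.14, 3.14].

### API

Orientations are given as a rotation vector (axis times angle).
In Python, from plant import read_state, read_camera, close_job, search_frame, masks_of, grasp_offset gives the robot as it stands.
- The arm moves only by the tool drive_tool, never from a script. Its argument "plan" is a list of rows, each an object with "claw": the closure, from 0 (fully open) to 1 (shut); "linear": the shift along the tool's x, y, z in cm, a list of three; "angular": the turn, a rotation vector about the tool's x, y, z in degrees, a list of three. In form: [{"claw": claw, "linear": [tx, ty, tz], "angular": [ax, ay, az]}, ...]. A call has 1 to 12 rows; each row shifts and turns the commanded pose from where the row before left it, along the tool's axes as they then stand; what a row does not reach is not made up. A row lasts 1/8 s, in which the tool goes at most 62.5 mm and 10.7 degrees, less where a joint would pass 70% of its speed; a pose out of reach is approached as far as the arm can. A call is refused whole if a number of a shift passes 6.25 or a number of a turn 10.7, either way. A call with a gripper value outside its range is refused whole. The fingers move at their own pace and stop on an object; "newtons" is the grip in N (left out, the last holds). Time passes only in rows, so rows that do not move let the fingers close. It gives the time, the measured TCP pose, the force and the opening at its end, in the units of the state.
- read_state(): the state, without advancing time (a new reading comes with each control period).
- read_camera(name): name is "scene" or "top" or "wrist"; returns a dict with "pixels" (420x560x3 uint8, red, green, blue), "K" (3x3 intrinsics, pixels), "D" ([k1, k2, p1, p2, k3] as OpenCV has them; the pictures are not rectified), "xyz" and "attitude" of the camera in the world. Camera axes: x right, y up, looking along -z (the intrinsics and any distortion apply to the point x, -y, -z); pixel columns grow to the right and rows downward; lengths in m; the calibration is good to about 2 mm. A picture is of the moment at which its call begins. There is no depth.
- close_job(): hands the job in, once; it reports no verdict.
Trained networks look in a picture, given as the dict that the camera call returned (one of the last four; its "shot" number tells which), for a name from the list of things; names that differ only in an ending like _2 or _b are one class to them, and where a whole thing is asked for, a point or a joint stands for the part that bears it (a point fixed in the world has none). Each returns a list of dicts, best first, with "p" (0 to 1); they miss things now and then, are a little off and sometimes report something else, mostly with a low value. They report only what shows in the picture. A call takes as long as a camera call.
- search_frame(picture, label): "at" ([x, y, z] in m, in world coordinates, good to about 4 mm: the middle of the surface that is visible of it).
- masks_of(picture, label): "mask" (420x560 bool, what is visible of it).
The state is a dict: "t": time; "q": joint angles; "dq": joint speeds; "joint_torque": joint torques, N m; "tool_pos": TCP position; "orientation": TCP orientation; "force": force on the tool from outside, world axes, zero at the start; "wrist_torque": the same for the moment, N m; "opening": finger opening in m.
Only numpy, scipy, OpenCV 4.12 (cv2) and the standard library are available. Lean on these libraries where they do the work, as an engineer would, in place of code of your own. Each camera call takes 0.05 s, during which the arm holds its last target.

## Working session

There is one attempt and no reset: what is moved stays moved. The work goes in short steps, Python scripts to look and compute and a tool call to move; the robot and the scene stay as the last step left them, time stands still between calls to the robot, and variables do not carry over. Pictures are saved under pics/ and viewed, and the job is handed in when it is done.

Besides the shell and the picture viewer there is one more tool, called after "Request:" as name([rows], argument=value, ...), one row to a line, values as JSON. drive_tool: Moves the arm, as the interface text tells. Its arguments: {"type":"object","properties":{"plan":{"type":"array"},"newtons":{"type":"number"}},"required":["plan"]}

```bash
ls; mkdir -p pics; python3 - <<'E'
from plant import *
import plant, cv2, json
print(grasp_offset)
s=read_state(); print(s)
for n in ["scene","top","wrist"]:
    c=read_camera(n); cv2.imwrite(f"pics/{n}0.png",c["pixels"][:,:,::-1]); print(n,c["K"],c["D"],c["xyz"],c["attitude"],c["shot"])
print(read_state()["t"])
E
```

```text
pics
0.0188
{'t': 0.0, 'q': array([-1.34541092e+00,  1.31144283e-01,  1.48927811e+00, -1.04006543e-05,
        1.52298632e+00, -8.54306439e-02]), 'dq': array([-0.00111829,  0.00128347, -0.00093443, -0.00043875, -0.00027101,
        0.00060987]), 'joint_torque': array([-1.57786915e-03, -5.59838784e+01, -4.91765606e+01,  7.61963823e-02,
        3.51339590e-02, -1.29298564e-04]), 'tool_pos': array([ 0.18337458, -0.57069735,  0.21759817]), 'orientation': array([-3.10194242e+00, -4.85986309e-01,  2.15613049e-04]), 'force': array([-0.03590941, -0.0187326 , -0.98893211]), 'wrist_torque': array([ 0.00898796,  0.05504861, -0.00870719]), 'opening': 0.0927031221224972}
scene [[399.91681191   0.         278.43108146]
 [  0.         399.91681191 209.47414157]
 [  0.           0.           1.        ]] [-0.08375671  0.          0.          0.          0.        ] [1.04299576 0.06774889 0.98015648] [0.38860073 0.47195111 1.7624236 ] 1
top [[427.0879316    0.         278.25373901]
 [  0.         427.0879316  212.13048913]
 [  0.           0.           1.        ]] [-0.13307761  0.          0.          0.          0.        ] [ 0.51364264 -0.04275666  0.98437892] [ 0.06254956 -0.0246713  -1.55511453] 2
wrist [[360.38571454   0.         285.23874253]
 [  0.         360.38571454 211.19159192]
 [  0.           0.           1.        ]] [-0.04036899  0.          0.          0.          0.        ] [ 0.26465067 -0.54480264  0.38365082] [-0.26325449  0.19498307 -1.24906147] 3
0.15
```

View pics/scene0.png

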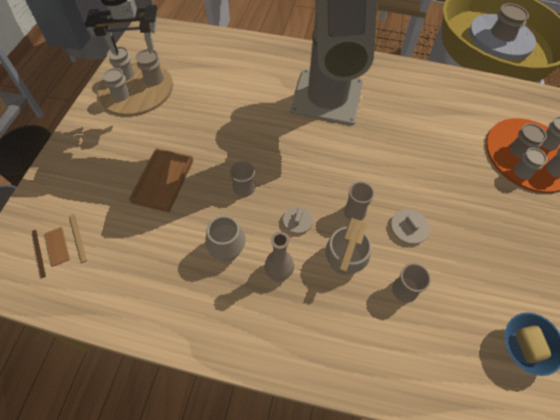

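View pics/top0.png

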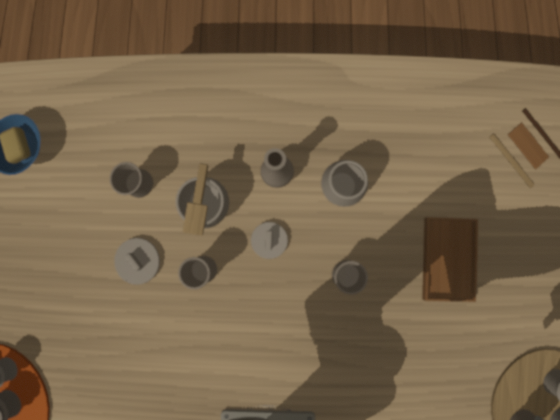

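View pics/wrist0.png

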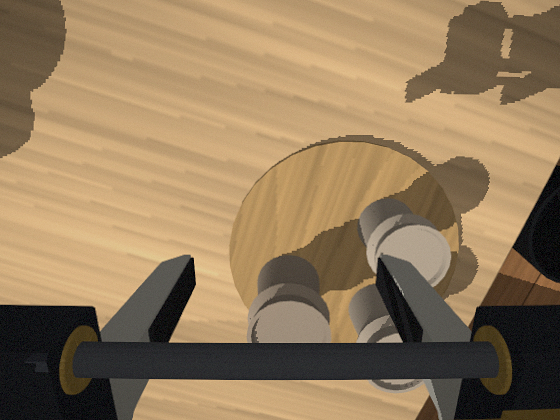

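The scene view shows the paddle on the squat jar at (350,248), the tall jar at (225,238), the narrow lid at (297,220), the wide lid at (410,227), the tray at (162,180) and the vase at (280,258). In the top view these are at (203,203), (345,183), (269,239), (138,260), (450,258) and (277,167). Beakers in the top view are at (127,179), (196,271) and (349,276).

```bash
cat > h.py <<'E'
import numpy as np, cv2
from scipy.spatial.transform import Rotation as R
from scipy.optimize import least_squares
from plant import *
F=np.diag([1.,-1,-1])
def proj(c,P):
    Rw=R.from_rotvec(c["attitude"]).as_matrix()
    p=(np.atleast_2d(P)-c["xyz"])@Rw@F
    return cv2.projectPoints(p.reshape(-1,1,3),np.zeros(3),np.zeros(3),np.array(c["K"]),np.array(c["D"]))[0].reshape(-1,2)
def ray(c,uv):
    u=cv2.undistortPoints(np.array(uv,float).reshape(-1,1,2),np.array(c["K"]),np.array(c["D"])).reshape(-1,2)
    d=np.c_[u,np.ones(len(u))]@F@R.from_rotvec(c["attitude"]).as_matrix().T
    return np.array(c["xyz"]),d/np.linalg.norm(d,axis=1)[:,None]
def atz(c,uv,z):
    o,d=ray(c,uv); return o+d*((z-o[2])/d[:,2])[:,None]
def tri(obs):
    A=0;b=0
    for c,uv in obs:
        o,d=ray(c,uv);d=d[0];M=np.eye(3)-np.outer(d,d);A=A+M;b=b+M@o
    X=np.linalg.solve(A,b)
    return X,[np.round(proj(c,X)[0]-np.array(uv),1) for c,uv in obs]
def save(c,name,draw=(),crop=None,scale=1):
    im=c["pixels"][:,:,::-1].copy()
    if crop: x0,y0,x1,y1=crop; im=im[y0:y1,x0:x1]
    else: x0=y0=0
    im=cv2.resize(im,None,fx=scale,fy=scale,interpolation=cv2.INTER_CUBIC)
    for pts,col in draw:
        q=((np.asarray(pts)-[x0,y0]+.5)*scale).astype(int)
        if len(q)==1: cv2.circle(im,tuple(map(int,q[0])),2,col,-1)
        else: cv2.polylines(im,[q.reshape(-1,1,2)],False,col,1)
    cv2.imwrite(f"pics/{name}.png",im)
E
python3 - <<'E'
from h import *
import pickle
T=read_camera("top"); S=read_camera("scene")
pickle.dump((T,S),open("ts.pkl","wb"))
for l in ["squat_jar_rim","tall_jar_rim","wide_lid_mid","narrow_lid_mid","paddle_grip","tray_floor","beaker_a","bottle_vase"]:
    for n,c in (("T",T),("S",S)):
        print(l,n,[(np.round(r["at"],3),round(r["p"],2)) for r in search_frame(c,l)[:4]])
print(read_state()["t"])
E
```

```text
squat_jar_rim T [(array([0.59 , 0.139, 0.039]), 0.72)]
squat_jar_rim S [(array([0.577, 0.146, 0.05 ]), 0.58)]
tall_jar_rim T [(array([ 0.635, -0.166,  0.057]), 0.63)]
tall_jar_rim S [(array([ 0.632, -0.163,  0.08 ]), 0.66)]
wide_lid_mid T [(array([0.45 , 0.311, 0.018]), 0.73)]
wide_lid_mid S [(array([0.453, 0.308, 0.017]), 0.83)]
narrow_lid_mid T [(array([0.504, 0.003, 0.017]), 0.95)]
narrow_lid_mid S [(array([0.512, 0.003, 0.017]), 0.64)]
paddle_grip T [(array([0.567, 0.148, 0.103]), 0.89)]
paddle_grip S [(array([0.57 , 0.152, 0.101]), 0.74), (array([ 0.468, -0.414,  0.01 ]), 0.3)]
tray_floor T [(array([ 0.466, -0.419,  0.009]), 0.93)]
tray_floor S [(array([ 0.467, -0.418,  0.008]), 0.6)]
beaker_a T [(array([0.432, 0.159, 0.055]), 0.98), (array([ 0.431, -0.176,  0.045]), 0.9)]
beaker_a S [(array([0.631, 0.318, 0.054]), 0.97), (array([ 0.428, -0.179,  0.049]), 0.58)]
bottle_vase T [(array([ 0.653, -0.017,  0.079]), 0.77)]
bottle_vase S [(array([ 0.676, -0.012,  0.083]), 0.7)]
1.05
```

```bash
python3 - <<'E'
from h import *
import pickle
T,S=pickle.load(open("ts.pkl","rb"))
save(T,"top_z",crop=(100,130,300,280),scale=4)
save(S,"sc_z",crop=(270,170,450,305),scale=4.4)
save(T,"top_z2",crop=(240,140,390,250),scale=5)
save(S,"sc_z2",crop=(120,140,320,290),scale=4)
E
```

```text
(no output)
```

View pics/top_z.png

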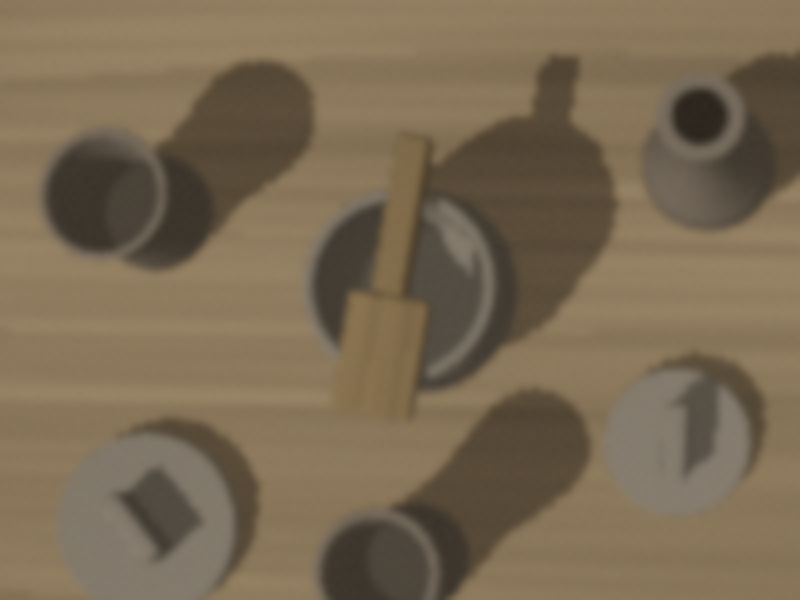

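View pics/sc_z.png

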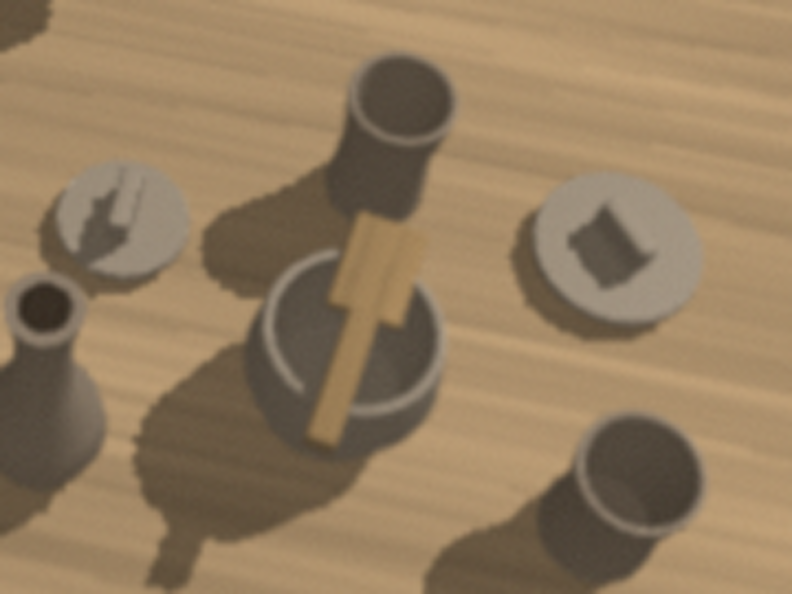

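View pics/top_z2.png

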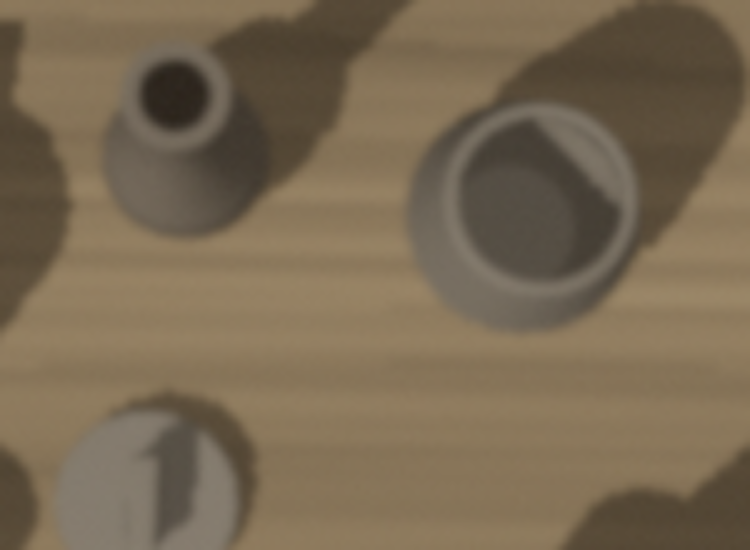

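View pics/sc_z2.png

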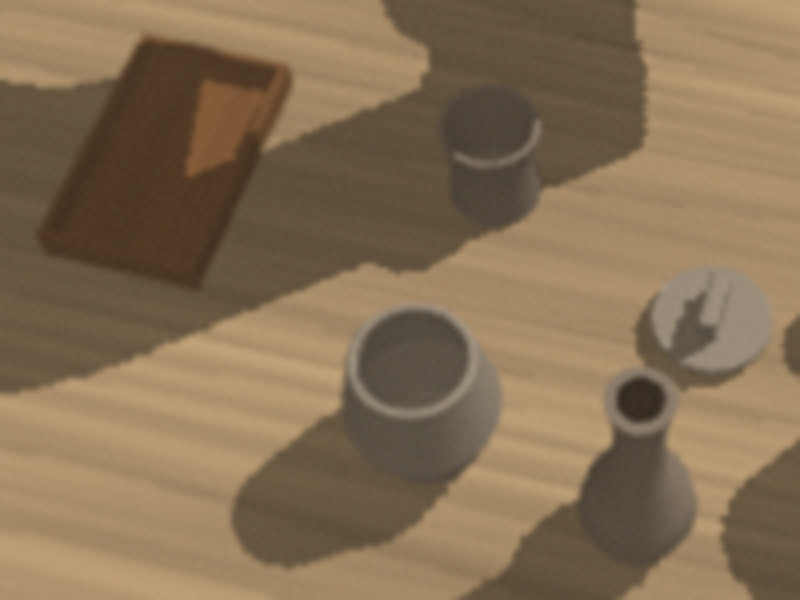

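Rims, lids, paddle and tray edges all show clearly in both zooms. I read the outlines as pixels and triangulate them.

```bash
cat > est.py <<'E'
from h import *
import pickle
T,S=pickle.load(open("ts.pkl","rb"))
z1=lambda x,y:((x+.5)/4-.5+100,(y+.5)/4-.5+130)
s1=lambda x,y:((x+.5)/4.4-.5+270,(y+.5)/4.4-.5+170)
z2=lambda x,y:((x+.5)/5-.5+240,(y+.5)/5-.5+140)
s2=lambda x,y:((x+.5)/4-.5+120,(y+.5)/4-.5+140)
if __name__=="__main__":
    for n,a,b in [("squat",z1(401.5,287),s1(352.5,333)),("tall",z2(539.5,200),s2(411,361.5)),
      ("wide",z1(147,520),s1(618,249)),("narrow",z1(677.5,441),s1(122,221)),("narrow2",z1(677.5,441),s2(711,320)),
      ("handleL",z1(400,132),s1(340,449)),("handleR",z1(433,138),s1(308,436)),
      ("bladeL",z1(332,405),s1(426,231)),("bladeR",z1(413,420),s1(360,212)),
      ("bsL",z1(348,290),s1(400,326)),("bsR",z1(428,303),s1(330,300)),
      ("vasetop",z1(701,117),s1(45,310)),
      ("tray1",(425,218),s2(200,287)),("tray2",(477,219),s2(40,237)),("tray3",(475,300),s2(148,36)),("tray4",(423,300),s2(290,68))]:
        X,r=tri([(T,a),(S,b)]); print(n,np.round(X*1000,1),r)
E
python3 est.py
```

```text
squat [584.1 148.9  81.9] [array([-0.8,  0.1]), array([-0.7,  0. ])]
tall [ 631.4 -162.7  109.1] [array([-0.2,  0. ]), array([-0.1, -0. ])]
wide [452.1 310.4  14.7] [array([-0.9,  0.2]), array([-0.7,  0.1])]
narrow [503.9   2.5   9.1] [array([-0.5,  0.1]), array([-0.4, -0. ])]
narrow2 [503.9   2.5  10.3] [array([-0.5,  0.1]), array([-0.4, -0. ])]
handleL [664.2 149.4 101.9] [array([-1.5,  0.2]), array([-1.3,  0. ])]
handleR [661.  131.5 102.4] [array([-1.4,  0.2]), array([-1.3,  0. ])]
bladeL [520.3 179.3 102.3] [array([-0.5,  0.1]), array([-0.4,  0. ])]
bladeR [512.9 139.5  94.6] [array([-1.3,  0.2]), array([-1.1,  0.1])]
bsL [581.1 173.6  97.2] [array([-0.5,  0.1]), array([-0.4,  0. ])]
bsR [574.6 131.8  97. ] [array([-1. ,  0.2]), array([-0.8,  0. ])]
vasetop [659.2 -13.4 181.4] [array([-0.8,  0.2]), array([-0.7, -0. ])]
tray1 [ 5.591e+02 -3.580e+02 -5.000e-01] [array([-1. ,  0.2]), array([-0.8, -0.2])]
tray2 [ 557.7 -476.3   18.9] [array([-0.7,  0.1]), array([-0.6, -0.1])]
tray3 [ 372.3 -469.    24.9] [array([-1. ,  0.1]), array([-0.8, -0.2])]
tray4 [ 372.5 -350.8   20.1] [array([ 0.2, -0. ]), array([0.1, 0. ])]
```

```bash
cat >> h.py <<'E'
def go(x,y,z,yaw):
    """yaw: desired world direction (deg) of tool x, mod 180. prints turn (deg about tool xyz) & shift (cm) after turn"""
    s=read_state(); R0=R.from_rotvec(s["orientation"])
    out=[]
    for yw in (yaw,yaw+180):
        a=np.radians(yw); ca,sa=np.cos(a),np.sin(a)
        Rt=R.from_matrix(np.array([[ca,sa,0],[sa,-ca,0],[0,0,-1]]))
        out.append((R0.inv()*Rt).as_rotvec(degrees=True))
        out[-1]=(out[-1],Rt)
    t,Rt=min(out,key=lambda o:np.linalg.norm(o[0]))
    d=(np.array([x,y,z])-s["tool_pos"])*100
    print("t",round(s["t"],2),"tcp",np.round(s["tool_pos"]*1000,1),"F",np.round(s["force"],1),"op",round(s["opening"]*1000,1),"q",np.round(s["q"],2))
    print(" turn",np.round(t,2)," shift after turn",np.round(Rt.inv().apply(d),2)," shift now",np.round(R0.inv().apply(d),2))
E
python3 - <<'E'
from h import *
go(.598,.148,.25,-7.4)
E
```

```text
t 1.05 tcp [ 183.5 -571.3  218.7] F [-0.3 -0.2  0.3] op 93.1 q [-1.35  0.13  1.49  0.    1.52 -0.09]
 turn [ 0.   -0.   25.21]  shift after turn [ 31.84 -76.66  -3.13]  shift now [ 61.46 -55.8   -3.13]
```

Request:
drive_tool([
  {"claw": 0.5,"linear": [0,0,-2],"angular": [0,0,8.4]},
  {"claw": 0.5,"linear": [0,0,-2],"angular": [0,0,8.4]},
  {"claw": 0.5,"linear": [0,0,-2],"angular": [0,0,8.4]},
  {"claw": 0.5,"linear": [2,-4.8,0],"angular": [0,0,0]},
  {"claw": 0.5,"linear": [2,-4.8,0],"angular": [0,0,0]},
  {"claw": 0.5,"linear": [2,-4.8,0],"angular": [0,0,0]},
  {"claw": 0.5,"linear": [2,-4.8,0],"angular": [0,0,0]},
  {"claw": 0.5,"linear": [2,-4.8,0],"angular": [0,0,0]},
  {"claw": 0.5,"linear": [2,-4.8,0],"angular": [0,0,0]},
  {"claw": 0.5,"linear": [2,-4.8,0],"angular": [0,0,0]},
  {"claw": 0.5,"linear": [2,-4.8,0],"angular": [0,0,0]},
], newtons=20)

```text
t: 2.42
tool_pos: [0.3922, -0.2095, 0.2789]
orientation: [3.135, -0.203, 0.001]
force: [0.1, -0.6, -0.6]
opening: 0.0464
```

Request:
drive_tool([
  {"claw": 0.5,"linear": [2,-4.8,0],"angular": [0,0,0]},
  {"claw": 0.5,"linear": [2,-4.8,0],"angular": [0,0,0]},
  {"claw": 0.5,"linear": [2,-4.8,0],"angular": [0,0,0]},
  {"claw": 0.5,"linear": [2,-4.8,0],"angular": [0,0,0]},
  {"claw": 0.5,"linear": [2,-4.8,0],"angular": [0,0,0]},
  {"claw": 0.5,"linear": [2,-4.8,1],"angular": [0,0,0]},
  {"claw": 0.5,"linear": [2,-4.8,1],"angular": [0,0,0]},
  {"claw": 0.5,"linear": [2,-4.8,1],"angular": [0,0,0]},
  {"claw": 0.5,"linear": [0,0,0],"angular": [0,0,0]},
])

```text
t: 3.55
tool_pos: [0.5995, 0.1522, 0.2459]
orientation: [3.135, -0.197, -0.006]
force: [-0.1, -0.4, 0.4]
opening: 0.0463
```

```bash
python3 - <<'E'
from h import *
import pickle
W=read_camera("wrist"); save(W,"w1"); pickle.dump(W,open("w1.pkl","wb"))
go(.595,.148,.12,-7.4)
R0=R.from_rotvec(read_state()["orientation"]);s=read_state()
print(R0.inv().apply(W["xyz"]-s["tool_pos"]),(R0.inv()*R.from_rotvec(W["attitude"])).as_matrix().round(3))
E
```

```text
t 3.6 tcp [599.4 150.5 247.1] F [-0.3 -0.1  0.3] op 46.6 q [ 0.16  0.17  1.39 -0.    1.58  1.86]
 turn [0.05 0.14 0.15]  shift after turn [-0.4   0.31 12.71]  shift now [-0.37  0.3  12.71]
[ 0.08531459 -0.00213614 -0.16468254] [[ 0.001  0.953  0.303]
 [ 1.    -0.001  0.001]
 [ 0.001  0.303 -0.953]]
```

View pics/w1.png

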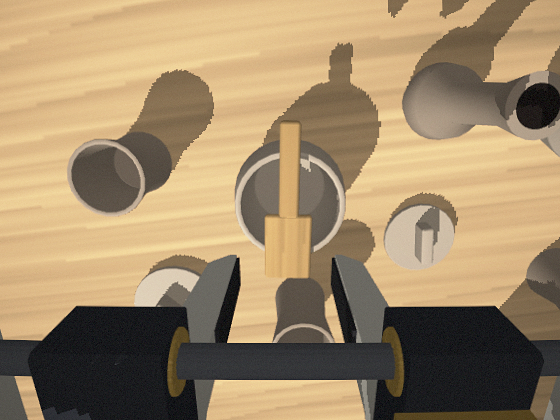

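The wrist picture shows the paddle end-on: handle tip at (290,121), blade from (265,215) to (310,279), squat rim spanning columns 235–345, narrow lid at (420,237) and vase mouth at (538,105).

```bash
python3 - <<'E'
from h import *
import pickle
from est import T,S,z1,s1,z2
W=pickle.load(open("w1.pkl","rb"))
for n,a,z in [("hL",(281,121),.106),("hR",(300,122),.106),("bsL",(265,215.5),.098),("bsR",(312,216.5),.098),("beL",(264,276),.098),("beR",(310,279),.098)]:
    print(n,np.round(atz(W,a,z)*1000,1))
for n,a,b in [("hR",(281,121),z1(400,132)),("hL",(300,122),z1(433,138)),("bL",(265,215.5),z1(348,290)),("bR",(312,216.5),z1(428,303))]:
    X,r=tri([(W,a),(T,b)]);print(n,np.round(X*1000,1),r)
th=np.linspace(0,2*np.pi,80)
circ=lambda x,y,z,r:np.c_[x+r*np.cos(th),y+r*np.sin(th),z+0*th]
dr=[]
for (x,y,z,r) in [(.584,.149,.09,.052),(.584,.149,.09,.046),(.504,.0025,.016,.042),(.452,.310,.016,.054),(.659,-.013,.185,.018)]:
    dr.append((proj(W,circ(x,y,z,r)),(0,0,255)))
    save(W,"w1o",dr,crop=(130,60,560,340),scale=1.8)
dr=[]
for (x,y,z,r) in [(.584,.149,.09,.052),(.584,.149,.09,.046),(.504,.0025,.016,.042),(.452,.310,.016,.054),(.6315,-.163,.115,.04)]:
    dr.append((proj(T,circ(x,y,z,r)),(0,0,255)))
save(T,"to",dr,crop=(110,140,370,290),scale=3)
E
```

```text
hL [[665.4 148.  106. ]]
hR [[662.7 132.5 106. ]]
bsL [[583.  173.5  98. ]]
bsR [[576.7 130.9  98. ]]
beL [[521.8 183.3  98. ]]
beR [[513.  139.3  98. ]]
hR [665.2 147.8  96.9] [array([ 0.4, -0.5]), array([-0.2,  0.2])]
hL [662.5 131.3  92.3] [array([ 0.8, -1. ]), array([-0.4,  0.3])]
bL [581.5 173.8  93. ] [array([ 0.2, -0.1]), array([-0.1,  0. ])]
bR [575.1 130.6  93.3] [array([ 0.1, -0.1]), array([-0.1,  0. ])]
```

View pics/w1o.png

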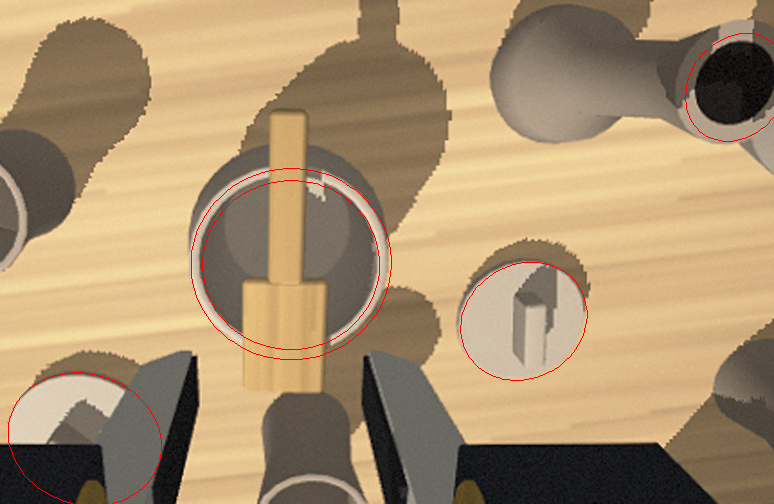

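View pics/to.png

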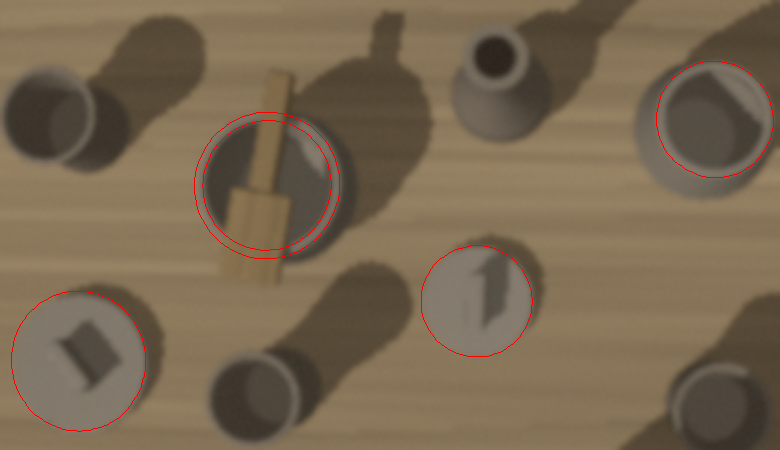

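Request:
drive_tool([
  {"claw": 0.5,"linear": [-0.4,0.0,4],"angular": [0,0,0.9]},
  {"claw": 0.5,"linear": [0,0,4],"angular": [0,0,0]},
  {"claw": 0.5,"linear": [0,0,2.5],"angular": [0,0,0]},
  {"claw": 0.5,"linear": [0,0,0],"angular": [0,0,0]},
])

```text
t: 4.1
tool_pos: [0.5939, 0.1483, 0.1418]
orientation: [3.132, -0.229, -0.006]
force: [-0.6, 0.4, -0.5]
opening: 0.0466
```

```bash
python3 - <<'E'
from h import *
import pickle
W=read_camera("wrist"); save(W,"w2"); pickle.dump(W,open("w2.pkl","wb"))
go(.5957,.1501,.091,-8.1)
E
```

```text
t 4.15 tcp [595.3 148.7 143.9] F [ 0.  -0.4 -0.2] op 46.5 q [ 0.16  0.21  1.53 -0.    1.4   1.88]
 turn [ 0.03  0.04 -0.25]  shift after turn [ 0.02 -0.15  5.29]  shift now [ 0.02 -0.15  5.29]
```

View pics/w2.png

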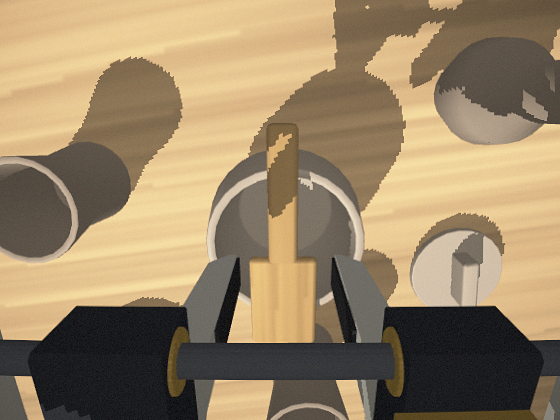

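The handle (columns 267–298) is centred between the fingertips (239 and 332), so I descend and grip.

Request:
drive_tool([
  {"claw": 0.5,"linear": [0,-0.1,3],"angular": [0,0,0]},
  {"claw": 0.5,"linear": [0,0,2.2],"angular": [0,0,0]},
  {"claw": 0.5,"linear": [0,0,0],"angular": [0,0,0]},
  {"claw": 0.5,"linear": [0,0,0],"angular": [0,0,0]},
])

```text
t: 4.65
tool_pos: [0.5973, 0.1507, 0.0942]
orientation: [-3.133, 0.228, -0.005]
force: [0.4, -0.5, 0.2]
opening: 0.0463
```

```bash
python3 - <<'E'
from h import *
W=read_camera("wrist"); save(W,"w3")
go(.5957,.1501,.091,-8.1)
E
```

```text
t 4.7 tcp [597.4 150.8  94.3] F [-0.2 -0.7  0.8] op 46.6 q [ 0.16  0.26  1.58 -0.    1.3   1.88]
 turn [-0.06 -0.2  -0.2 ]  shift after turn [-0.16  0.09  0.33]  shift now [-0.16  0.09  0.32]
```

View pics/w3.png

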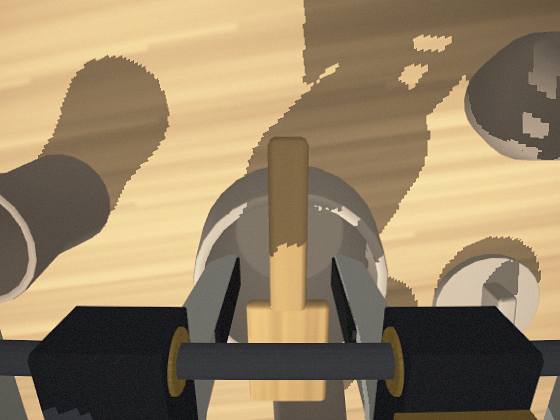

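Request:
drive_tool([
  {"claw": 0.5,"linear": [-0.1,0,0.3],"angular": [0,0,0]},
  {"claw": 0.9,"linear": [0,0,0],"angular": [0,0,0]},
  {"claw": 0.9,"linear": [0,0,0],"angular": [0,0,0]},
  {"claw": 0.9,"linear": [0,0,0],"angular": [0,0,0]},
  {"claw": 0.9,"linear": [0,0,0],"angular": [0,0,0]},
], newtons=20)

```text
t: 5.32
tool_pos: [0.5948, 0.1508, 0.0887]
orientation: [3.133, -0.227, -0.0]
force: [-0.8, -0.4, -0.2]
opening: 0.0175
```

Opening of 17.5 mm: the handle is held. Lift.

Request:
drive_tool([
  {"claw": 0.9,"linear": [0,0,-1],"angular": [0,0,0]},
  {"claw": 0.9,"linear": [0,0,-3],"angular": [0,0,0]},
  {"claw": 0.9,"linear": [0,0,-5],"angular": [0,0,0]},
  {"claw": 0.9,"linear": [0,0,-5],"angular": [0,0,0]},
  {"claw": 0.9,"linear": [0,0,-2],"angular": [0,0,0]},
  {"claw": 0.9,"linear": [0,0,0],"angular": [0,0,0]},
])

```text
t: 6.08
tool_pos: [0.5958, 0.151, 0.2503]
orientation: [-3.133, 0.227, -0.005]
force: [-1.4, 0.9, -0.7]
opening: 0.0177
```

```bash
python3 - <<'E'
from h import *
import pickle
W=read_camera("wrist"); save(W,"w4"); pickle.dump(W,open("w4.pkl","wb"))
T=read_camera("top"); save(T,"t4"); pickle.dump(T,open("t4.pkl","wb"))
go(.473,-.415,.24,0)
E
```

```text
t 6.17 tcp [594.  150.7 246.4] F [-0.4  0.5 -1.5] op 17.9 q [0.16 0.16 1.41 0.   1.58 1.88]
 turn [ 0.04  0.16 -8.29]  shift after turn [-12.1   56.57   0.64]  shift now [-3.82 57.72  0.7 ]
```

View pics/w4.png

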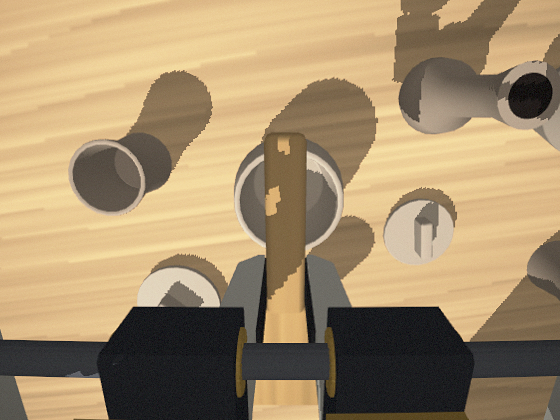

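View pics/t4.png

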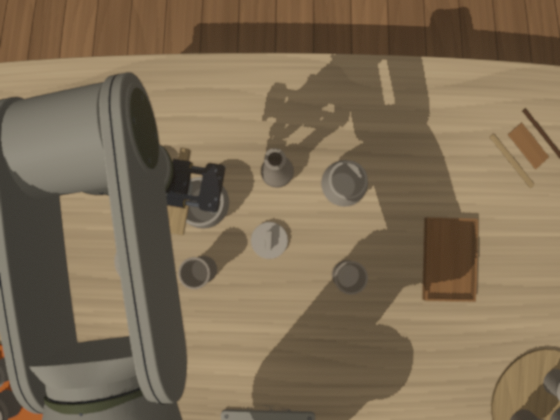

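Paddle level in the jaws. On to the tray.

Request:
drive_tool([
  {"claw": 0.9,"linear": [0,2,0],"angular": [0,0,-8.3]},
  {"claw": 0.9,"linear": [-1,4.6,0],"angular": [0,0,0]},
  {"claw": 0.9,"linear": [-1,5,0],"angular": [0,0,0]},
  {"claw": 0.9,"linear": [-1,5,0],"angular": [0,0,0]},
  {"claw": 0.9,"linear": [-1,5,0],"angular": [0,0,0]},
  {"claw": 0.9,"linear": [-1,5,0],"angular": [0,0,0]},
  {"claw": 0.9,"linear": [-1,5,0],"angular": [0,0,0]},
  {"claw": 0.9,"linear": [-1,5,0],"angular": [0,0,0]},
  {"claw": 0.9,"linear": [-1,5,0],"angular": [0,0,0]},
  {"claw": 0.9,"linear": [-1,5,0],"angular": [0,0,0]},
  {"claw": 0.9,"linear": [-1,5,0],"angular": [0,0,0]},
  {"claw": 0.9,"linear": [-1,4,0],"angular": [0,0,0]},
])

```text
t: 7.68
tool_pos: [0.4803, -0.406, 0.245]
orientation: [-3.138, 0.001, 0.006]
force: [0.6, 0.3, -0.7]
opening: 0.0181
```

Request:
drive_tool([
  {"claw": 0.9,"linear": [0,0,2.5],"angular": [0,0,0]},
  {"claw": 0.9,"linear": [0,0,2.5],"angular": [0,0,0]},
  {"claw": 0.9,"linear": [0,0,0],"angular": [0,0,0]},
])

```text
t: 8.05
tool_pos: [0.4797, -0.4029, 0.1929]
orientation: [-3.135, 0.0, 0.011]
force: [-0.5, 0.3, -0.8]
opening: 0.0174
```

```bash
python3 - <<'E'
from h import *
import pickle
W=read_camera("wrist"); save(W,"w5"); pickle.dump(W,open("w5.pkl","wb"))
T=pickle.load(open("t4.pkl","rb"))
go(.473,-.415,.24,0)
print(np.round(atz(T,[(425,218),(477,219),(475,300),(423,300)],.025),3))
print("tcp px",proj(W,read_state()["tool_pos"]))
E
```

```text
t 8.1 tcp [ 480.6 -403.6  195.4] F [ 0.2  0.2 -0.6] op 18.0 q [-0.78  0.22  1.43  0.    1.5   0.79]
 turn [-0.24  0.24  0.01]  shift after turn [-0.76  1.14 -4.46]  shift now [-0.78  1.12 -4.46]
[[ 0.558 -0.352  0.025]
 [ 0.558 -0.475  0.025]
 [ 0.373 -0.471  0.025]
 [ 0.373 -0.349  0.025]]
tcp px [[287.54368829 272.72676149]]
```

View pics/w5.png

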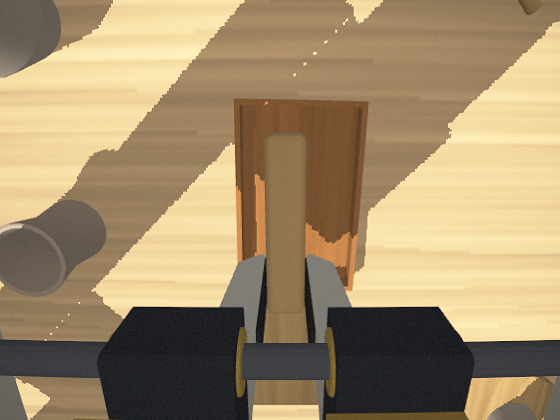

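```bash
python3 - <<'E'
from h import *
import pickle
W=pickle.load(open("w5.pkl","rb"))
print(np.round(atz(W,[(235,100),(368,102),(240,262),(352,290)],.025),4))
go(.4725,-.412,.010,-1.5)
E
```

```text
[[ 0.5617 -0.3566  0.025 ]
 [ 0.5601 -0.4748  0.025 ]
 [ 0.4033 -0.355   0.025 ]
 [ 0.3713 -0.4712  0.025 ]]
t 8.1 tcp [ 480.6 -403.6  195.4] F [ 0.2  0.2 -0.6] op 18.0 q [-0.78  0.22  1.43  0.    1.5   0.79]
 turn [-0.24  0.25  1.51]  shift after turn [-0.79  0.86 18.54]  shift now [-0.74  0.91 18.54]
```

Request:
drive_tool([
  {"claw": 0.9,"linear": [-0.8,1.1,3],"angular": [0,0,1.3]},
  {"claw": 0.9,"linear": [0,0,4],"angular": [0,0,0]},
  {"claw": 0.9,"linear": [0,0,4],"angular": [0,0,0]},
  {"claw": 0.9,"linear": [0,0,3.5],"angular": [0,0,0]},
  {"claw": 0.9,"linear": [0,0,2],"angular": [0,0,0]},
  {"claw": 0.9,"linear": [0,0,0.8],"angular": [0,0,0]},
  {"claw": 0.9,"linear": [0,0,0],"angular": [0,0,0]},
  {"claw": 0.9,"linear": [0,0,0],"angular": [0,0,0]},
])

```text
t: 9.1
tool_pos: [0.475, -0.4169, 0.0275]
orientation: [3.139, -0.035, 0.003]
force: [-1.0, -0.6, 0.1]
opening: 0.0178
```

```bash
python3 - <<'E'
from h import *
W=read_camera("wrist"); save(W,"w6")
S=read_camera("scene"); save(S,"s6",crop=(100,100,320,265),scale=3.6)
go(.472,-.4145,.008,-1.)
E
```

```text
t 9.2 tcp [ 474.8 -416.8   27.2] F [-0.6  0.3 -1. ] op 17.5 q [-0.8   0.37  1.57 -0.    1.2   0.79]
 turn [ 0.1  -0.1  -0.29]  shift after turn [-0.29 -0.22  1.92]  shift now [-0.29 -0.22  1.92]
```

View pics/w6.png

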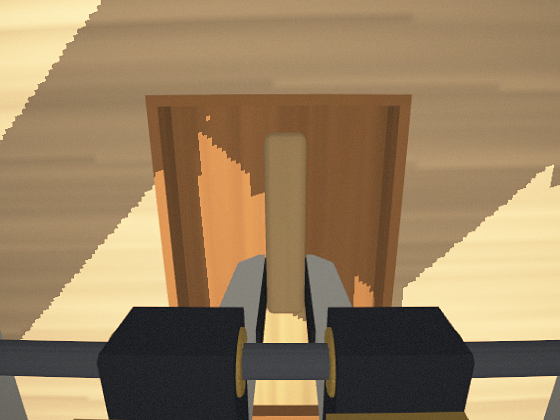

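View pics/s6.png

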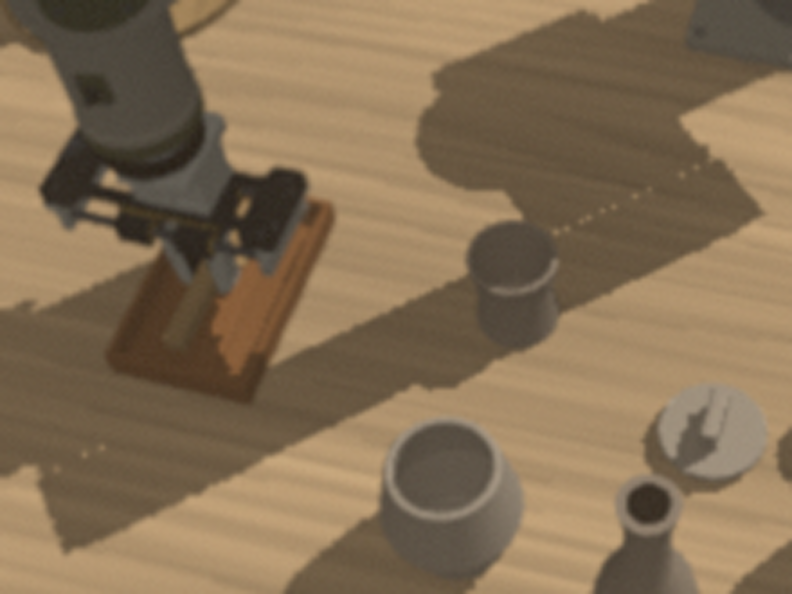

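The paddle is centred between the tray walls (148–410 at the far end). Descending toward the floor, watching the force.

Request:
drive_tool([
  {"claw": 0.9,"linear": [-0.3,-0.2,1.0],"angular": [0,0,0]},
  {"claw": 0.9,"linear": [0,0,0.5],"angular": [0,0,0]},
  {"claw": 0.9,"linear": [0,0,0.2],"angular": [0,0,0]},
  {"claw": 0.9,"linear": [0,0,0],"angular": [0,0,0]},
])

```text
t: 9.7
tool_pos: [0.4709, -0.4137, 0.0082]
orientation: [-3.141, 0.035, 0.001]
force: [0.2, 0.6, -0.5]
opening: 0.0179
```

Request:
drive_tool([
  {"claw": 0.9,"linear": [0,0,0.2],"angular": [0,0,0]},
  {"claw": 0.9,"linear": [0,0,0],"angular": [0,0,0]},
])

```text
t: 9.95
tool_pos: [0.4711, -0.4139, 0.0066]
orientation: [3.141, -0.035, -0.0]
force: [-0.5, -0.2, -0.3]
opening: 0.0181
```

Request:
drive_tool([
  {"claw": 0.9,"linear": [0,0,0.15],"angular": [0,0,0]},
  {"claw": 0.9,"linear": [0,0,0],"angular": [0,0,0]},
])

```text
t: 10.2
tool_pos: [0.4713, -0.4141, 0.0054]
orientation: [3.141, -0.035, 0.001]
force: [0.1, -0.3, 1.0]
opening: 0.0181
```

Request:
drive_tool([
  {"claw": 0.9,"linear": [0,0,0.1],"angular": [0,0,0]},
  {"claw": 0.9,"linear": [0,0,0],"angular": [0,0,0]},
])

```text
t: 10.45
tool_pos: [0.4713, -0.4141, 0.0053]
orientation: [3.141, -0.035, 0.0]
force: [-2.7, 3.9, 8.7]
opening: 0.0178
```

Contact at 8.7 N. Back off slightly, release, rise.

Request:
drive_tool([
  {"claw": 0.9,"linear": [0,0,-0.1],"angular": [0,0,0]},
  {"claw": 0.55,"linear": [0,0,0],"angular": [0,0,0]},
  {"claw": 0.55,"linear": [0,0,0],"angular": [0,0,0]},
  {"claw": 0.55,"linear": [0,0,-1],"angular": [0,0,0]},
  {"claw": 0.55,"linear": [0,0,-3],"angular": [0,0,0]},
  {"claw": 0.55,"linear": [0,0,-5],"angular": [0,0,0]},
  {"claw": 0.55,"linear": [0,0,-5],"angular": [0,0,0]},
  {"claw": 0.55,"linear": [0,0,-5],"angular": [0,0,0]},
  {"claw": 0.55,"linear": [0,0,-4],"angular": [0,0,0]},
])

```text
t: 11.58
tool_pos: [0.4713, -0.414, 0.2383]
orientation: [3.14, -0.035, 0.003]
force: [0.1, -0.8, 0.3]
opening: 0.0419
```

```bash
python3 - <<'E'
from h import *
import pickle
W=read_camera("wrist"); save(W,"w7")
go(.504,.0025,.2,-5)
W1=pickle.load(open("w1.pkl","rb")); save(W1,"w1n",crop=(370,170,470,270),scale=6)
E
```

```text
t 11.62 tcp [ 472.9 -415.5  244.8] F [0.9 0.1 4.5] op 41.7 q [-0.8   0.19  1.37  0.    1.57  0.79]
 turn [ 0.38 -0.42  3.72]  shift after turn [ -0.54 -41.91   4.48]  shift now [  2.14 -41.89   4.21]
```

View pics/w7.png

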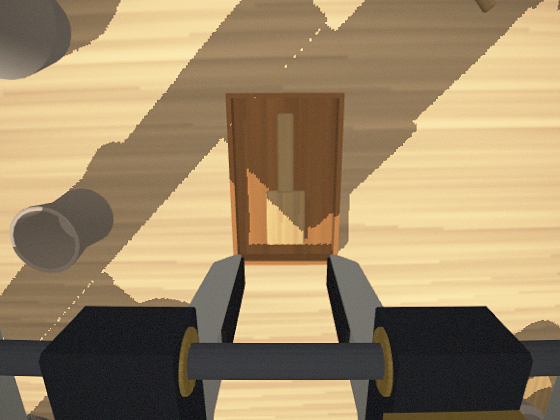

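View pics/w1n.png

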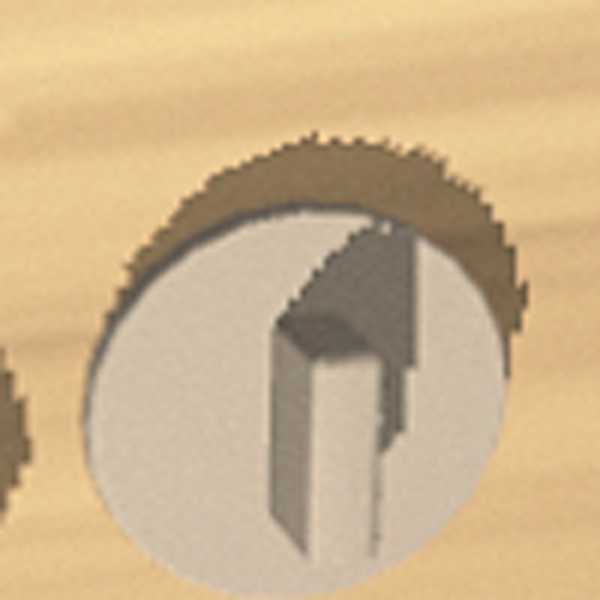

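The paddle lies flat inside the tray. The narrow lid's handle is clear in the crop; I compute its axis.

```bash
python3 - <<'E'
from h import *
import pickle
W=pickle.load(open("w1.pkl","rb"))
c=lambda x,y:((x+.5)/6-.5+370,(y+.5)/6-.5+170)
P=atz(W,[c(313,358),c(382,358),c(307,558),c(375,556)],.042)
print(np.round(P*1000,1)); f=(P[0]+P[1])/2; n=(P[2]+P[3])/2
d=f-n; print("mid",(f+n)/2,"len",np.linalg.norm(d),"axis",np.degrees(np.arctan2(d[1],d[0])))
P=atz(W,[c(272,322),c(268,515)],.016); d=P[0]-P[1]; print(P,np.linalg.norm(d),np.degrees(np.arctan2(d[1],d[0])))
E
```

```text
[[527.5  10.3  42. ]
 [525.9  -2.4  42. ]
 [486.9  11.7  42. ]
 [485.6  -1.2  42. ]]
mid [0.50646217 0.00460273 0.042     ] len 0.04044139954192723 axis -1.8393866497599207
[[0.52500576 0.00903039 0.016     ]
 [0.48361046 0.01037458 0.016     ]] 0.04141711976348561 -1.8598586452150028
```

Request:
drive_tool([
  {"claw": 0.5,"linear": [0.3,-4.7,0],"angular": [0,0,0.7]},
  {"claw": 0.5,"linear": [0.3,-5.3,0],"angular": [0,0,0]},
  {"claw": 0.5,"linear": [0.3,-5.3,0],"angular": [0,0,0]},
  {"claw": 0.5,"linear": [0.3,-5.3,0],"angular": [0,0,0]},
  {"claw": 0.5,"linear": [0.3,-5.3,0],"angular": [0,0,0]},
  {"claw": 0.5,"linear": [0.2,-5.3,0],"angular": [0,0,0]},
  {"claw": 0.5,"linear": [0.2,-5.3,2],"angular": [0,0,0]},
  {"claw": 0.5,"linear": [0.2,-5.3,4],"angular": [0,0,0]},
  {"claw": 0.5,"linear": [0,0,4],"angular": [0,0,0]},
  {"claw": 0.5,"linear": [0,0,0],"angular": [0,0,0]},
])

```text
t: 12.88
tool_pos: [0.5029, 0.001, 0.1343]
orientation: [-3.141, 0.052, 0.011]
force: [-0.2, -0.1, 0.3]
opening: 0.0462
```

```bash
python3 - <<'E'
from h import *
import pickle
W=read_camera("wrist"); save(W,"w8"); pickle.dump(W,open("w8.pkl","wb"))
go(.505,.004,.02,-1.9)
E
```

```text
t 12.93 tcp [5.046e+02 3.000e-01 1.369e+02] F [ 0.1 -0.9  0.9] op 46.4 q [-0.1  -0.07  1.85 -0.    1.37  1.5 ]
 turn [-0.01  0.17 -0.07]  shift after turn [ 0.03 -0.37 11.69]  shift now [ 0.06 -0.37 11.69]
```

View pics/w8.png

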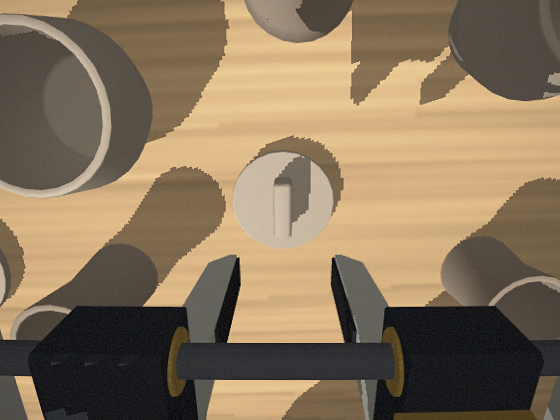

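```bash
python3 - <<'E'
from h import *
import pickle
W=pickle.load(open("w8.pkl","rb"))
save(W,"w8z",crop=(225,140,345,255),scale=5)
E
```

```text
(no output)
```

View pics/w8z.png

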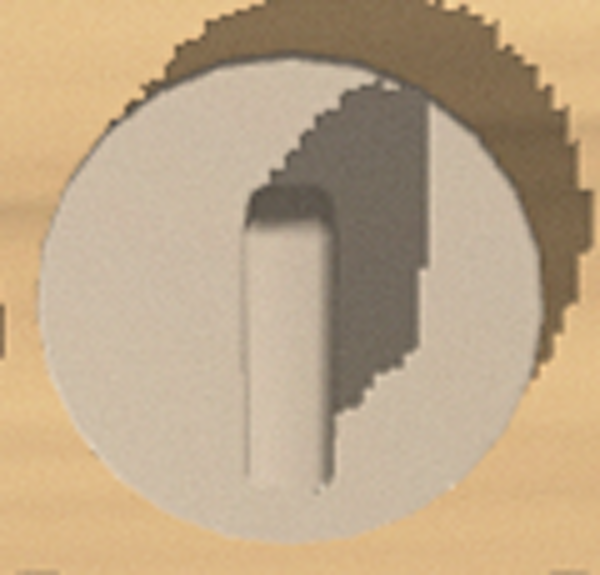

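```bash
python3 - <<'E'
from h import *
import pickle
W=pickle.load(open("w8.pkl","rb"))
c=lambda x,y:((x+.5)/5-.5+225,(y+.5)/5-.5+140)
P=atz(W,[c(288,225),c(288,487),c(247,355),c(328,355)],.042); print(np.round(P*1000,1))
print(np.round(atz(W,[c(291.5,300),c(40,300),c(543,300),c(291.5,57),c(291.5,543)],.016)*1000,1))
th=np.linspace(0,2*np.pi,80)
for cx,cy in [(.5045,.003),(.506,.003)]:
    q=proj(W,np.c_[cx+.042*np.cos(th),cy+.042*np.sin(th),.016+0*th]); print(((q.min(0)-[225,140]+.5)*5).round(1),((q.max(0)-[225,140]+.5)*5).round(1))
E
```

```text
[[526.2   3.   42. ]
 [484.8   4.5  42. ]
 [506.4   9.9  42. ]
 [506.   -2.3  42. ]]
[[507.3   3.3  16. ]
 [508.6  44.6  16. ]
 [505.9 -37.9  16. ]
 [547.    2.   16. ]
 [464.    4.9  16. ]]
[39.1 60.8] [550.3 551.2]
[38.4 51.2] [550.4 543.1]
```

Request:
drive_tool([
  {"claw": 0.5,"linear": [0.1,-0.3,4],"angular": [0,0,0]},
  {"claw": 0.5,"linear": [0,0,4],"angular": [0,0,0]},
  {"claw": 0.5,"linear": [0,0,2],"angular": [0,0,0]},
  {"claw": 0.5,"linear": [0,0,0],"angular": [0,0,0]},
  {"claw": 0.5,"linear": [0,0,0],"angular": [0,0,0]},
])

```text
t: 13.55
tool_pos: [0.5089, 0.0023, 0.0401]
orientation: [3.141, -0.056, 0.006]
force: [-0.0, -0.3, -0.1]
opening: 0.0464
```

```bash
python3 - <<'E'
from h import *
W=read_camera("wrist"); save(W,"w9")
go(.5055,.0035,.0195,-1.9)
E
```

```text
t 13.6 tcp [508.9   2.4  40.1] F [-0.3 -0.3  0.5] op 46.6 q [-0.1   0.05  1.92  0.    1.17  1.51]
 turn [ 0.01 -0.22 -0.13]  shift after turn [-0.34 -0.09  2.06]  shift now [-0.35 -0.09  2.05]
```

View pics/w9.png

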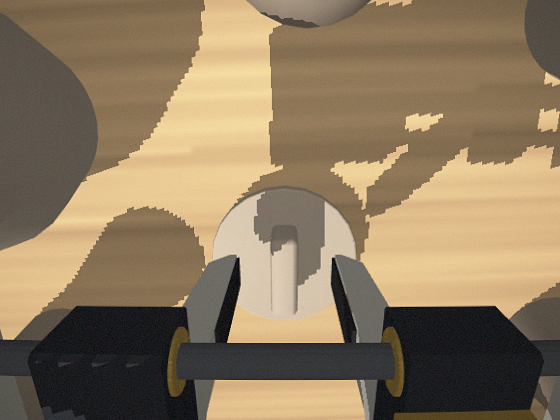

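The handle sits midway between the fingertips (column 285, rows 232–312). Descend.

Request:
drive_tool([
  {"claw": 0.5,"linear": [-0.1,0,1.2],"angular": [0,0,0]},
  {"claw": 0.5,"linear": [0,0,0.6],"angular": [0,0,0]},
  {"claw": 0.5,"linear": [0,0,0],"angular": [0,0,0]},
])

```text
t: 13.98
tool_pos: [0.5051, 0.0032, 0.0186]
orientation: [-3.141, 0.055, 0.003]
force: [-1.2, 0.2, -0.3]
opening: 0.0462
```

Request:
drive_tool([
  {"claw": 0.9,"linear": [0,0,0],"angular": [0,0,0]},
  {"claw": 1.0,"linear": [0,0,0],"angular": [0,0,0]},
  {"claw": 1.0,"linear": [0,0,0],"angular": [0,0,0]},
  {"claw": 1.0,"linear": [0,0,0],"angular": [0,0,0]},
], newtons=25)

```text
t: 14.48
tool_pos: [0.506, 0.003, 0.0196]
orientation: [-3.141, 0.055, -0.0]
force: [-0.5, -0.5, 1.1]
opening: 0.0137
```

Request:
drive_tool([
  {"claw": 1.0,"linear": [0,0,-1],"angular": [0,0,0]},
  {"claw": 1.0,"linear": [0,0,-3],"angular": [0,0,0]},
  {"claw": 1.0,"linear": [0,0,-5],"angular": [0,0,0]},
  {"claw": 1.0,"linear": [0,0,-5],"angular": [0,0,0]},
  {"claw": 1.0,"linear": [0,0,-5],"angular": [0,0,0]},
  {"claw": 1.0,"linear": [0,0,-3],"angular": [0,0,0]},
  {"claw": 1.0,"linear": [0,0,0],"angular": [0,0,0]},
])

```text
t: 15.35
tool_pos: [0.5076, 0.0029, 0.2432]
orientation: [3.141, -0.055, 0.01]
force: [-0.1, -0.3, -1.5]
opening: 0.0143
```

```bash
python3 - <<'E'
from h import *
import pickle
W=read_camera("wrist"); save(W,"w10");pickle.dump(W,open("w10.pkl","wb"))
T=read_camera("top"); save(T,"t10"); pickle.dump(T,open("t10.pkl","wb"))
go(.632,-.163,.24,-1.9)
E
```

```text
t 15.45 tcp [505.6   3.  238.9] F [ 0.3 -0.7 -1.4] op 13.6 q [-0.1  -0.13  1.72 -0.    1.56  1.51]
 turn [ 0.    0.02 -0.09]  shift after turn [13.18 16.18 -0.11]  shift now [13.21 16.15 -0.11]
```

View pics/w10.png

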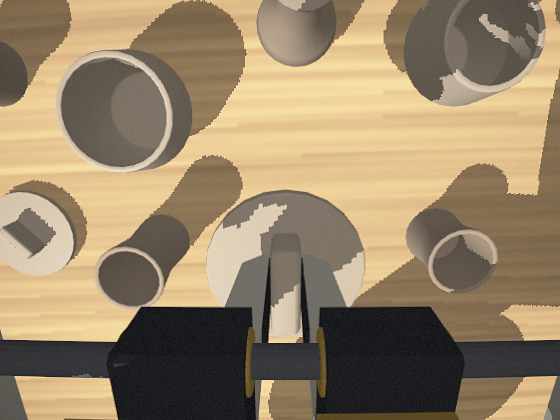

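View pics/t10.png

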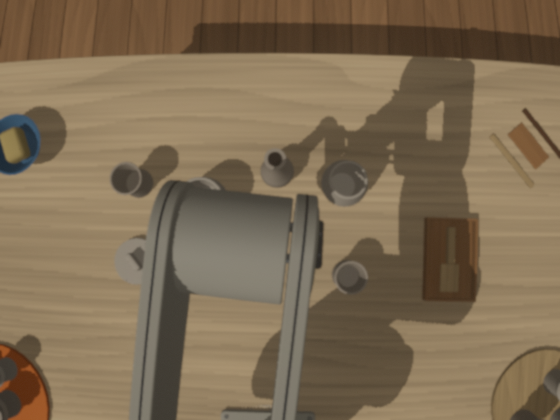

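Lid held level (flange columns 207–365), with the squat jar mouth now open at (118,110) and the tall jar at (495,40). I move to a viewpoint just short of the tall jar.

Request:
drive_tool([
  {"claw": 1.0,"linear": [0.85,4.1,0],"angular": [0,0,0]},
  {"claw": 1.0,"linear": [0.85,4.1,0],"angular": [0,0,0]},
  {"claw": 1.0,"linear": [0.85,4.1,0],"angular": [0,0,0]},
  {"claw": 1.0,"linear": [0.85,4.1,0],"angular": [0,0,0]},
  {"claw": 1.0,"linear": [0,0,0],"angular": [0,0,0]},
  {"claw": 1.0,"linear": [0,0,0],"angular": [0,0,0]},
])

```text
t: 16.2
tool_pos: [0.5333, -0.1614, 0.2376]
orientation: [-3.139, 0.055, 0.005]
force: [1.3, -0.2, -1.4]
opening: 0.014
```

```bash
python3 - <<'E'
from h import *
import pickle
W=read_camera("wrist"); save(W,"w11");pickle.dump(W,open("w11.pkl","wb"))
go(.632,-.163,.24,-1.9)
save(W,"w11z",crop=(190,0,390,150),scale=4)
save(W,"w11l",crop=(190,170,390,345),scale=3.4)
W=pickle.load(open("w10.pkl","rb"));save(W,"w10z",crop=(45,35,205,185),scale=4)
E
```

```text
t 16.25 tcp [ 533.5 -161.   238.1] F [ 0.3 -0.5 -1.6] op 13.8 q [-0.39  0.01  1.58  0.    1.56  1.22]
 turn [-0.07  0.13 -0.07]  shift after turn [ 9.85 -0.12 -0.19]  shift now [ 9.85 -0.14 -0.22]
```

View pics/w11.png

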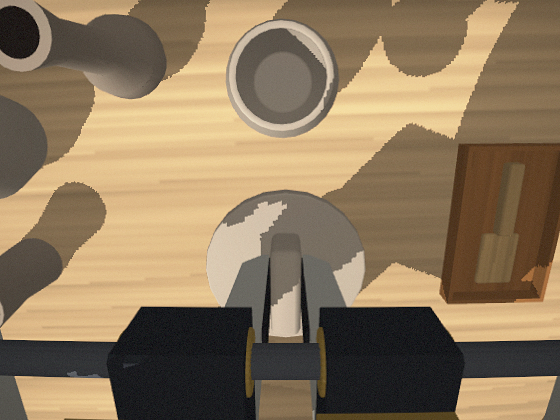

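View pics/w11z.png

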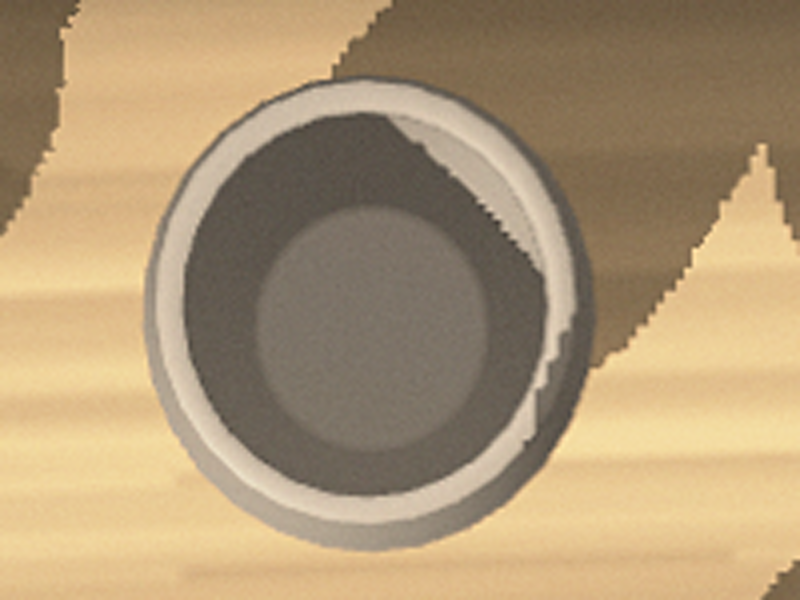

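View pics/w11l.png

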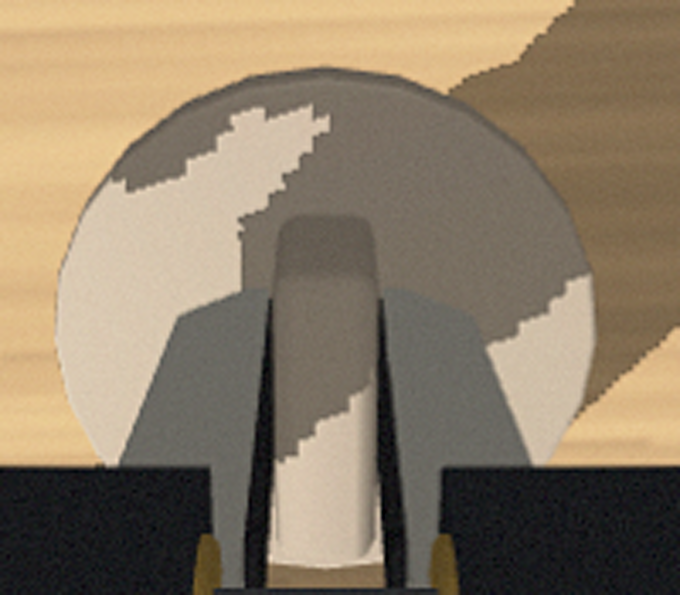

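View pics/w10z.png

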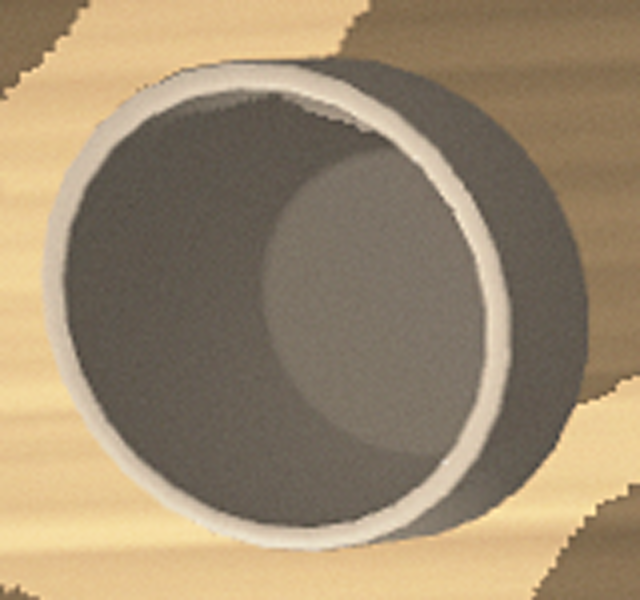

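```bash
cat >> h.py <<'E'
th_=np.linspace(0,2*np.pi,721)
def fitc(c,ext,z,r=None,toolT=None):
    """ext: (left,right,top,bottom) full-res px, None to skip. centre in world (or tool frame if toolT=(R,p)). solves x,y,(r or z given r)"""
    def pts(x,y,zz,rr):
        P=np.c_[x+rr*np.cos(th_),y+rr*np.sin(th_),zz+0*th_]
        return toolT[0].apply(P)+toolT[1] if toolT else P
    def res(v):
        q=proj(c,pts(v[0],v[1],v[2] if r else z,r if r else v[2]))
        e=[q[:,0].min(),q[:,0].max(),q[:,1].min(),q[:,1].max()]
        return [a-b for a,b in zip(e,ext) if b is not None]
    if toolT: x0=np.array([0,0,0])
    else:
        u=[(ext[0]+ext[1])/2,(ext[2]+ext[3])/2]; x0=atz(c,u,z)[0]
    x0=[x0[0],x0[1],z if r else .04]
    s=least_squares(res,x0,diff_step=1e-4,x_scale=.01); return s.x,np.round(s.fun,2)
E
python3 - <<'E'
from h import *
import pickle
W=pickle.load(open("w11.pkl","rb"));W10=pickle.load(open("w10.pkl","rb"))
def e(l,s,x0,y0): return [None if v is None else (v+.5)/s-.5+o for v,o in zip(l,(x0,x0,y0,y0))]
s=read_state(); tT=(R.from_rotvec(s["orientation"]),s["tool_pos"])
print("TCP",tT[1])
ti=e((184,548,112,495),4,190,0); to=e((153,578,77,523),4,190,0)
print("tall inner",fitc(W,ti,.115),fitc(W,ti,.115,r=.034)); print("outer",fitc(W,to,.115),fitc(W,to,.115,r=.04))
li=e((56,595,68,None),3.4,190,170)
print("lid", [ (z,fitc(W,li,z,toolT=tT)) for z in (0.,.003)], fitc(W,li,.003,r=.042,toolT=tT))
si=e((64,488,92,527),4,45,35); so=e((45,510,62,549),4,45,35)
print("squat inner",fitc(W10,si,.09),fitc(W10,si,.09,r=.046)); print("outer",fitc(W10,so,.09),fitc(W10,so,.09,r=.052))
E
```

```text
TCP [ 0.53347823 -0.16098169  0.23805934]
tall inner (array([ 0.63298969, -0.16102791,  0.03427829]), array([ 0.06, -0.06, -0.05,  0.06])) (array([ 0.6328756 , -0.16105422,  0.11734023]), array([ 0.06, -0.06, -0.05,  0.06]))
outer (array([ 0.63321943, -0.16093822,  0.03995226]), array([ 0.15, -0.15, -0.14,  0.15])) (array([ 0.63323649, -0.16093424,  0.11465559]), array([ 0.15, -0.15, -0.14,  0.15]))
lid [(0.0, (array([ 3.13025341e-03, -1.84476211e-06,  4.01529363e-02]), array([-0.,  0., -0.]))), (0.003, (array([ 1.64268442e-03, -4.33414695e-06,  4.08812518e-02]), array([ 0.,  0., -0.])))] (array([-6.42334896e-04, -8.15803175e-06,  7.60822858e-03]), array([ 0., -0., -0.]))
squat inner (array([0.5859751 , 0.14975088, 0.0461449 ]), array([ 0.37, -0.37, -0.34,  0.37])) (array([0.58599328, 0.14928193, 0.09100389]), array([ 0.37, -0.37, -0.34,  0.37]))
outer (array([0.5864207 , 0.14938927, 0.05111667]), array([-0.2 ,  0.2 ,  0.18, -0.2 ])) (array([0.58632838, 0.15196383, 0.0844752 ]), array([-0.2 ,  0.2 ,  0.18, -0.2 ]))
```

Wrist-view fits: tall rim centre at (0.633, −0.161), rim height 0.115 m confirmed; squat rim at (0.586, 0.150), height about 0.09 m confirmed. I move over the tall jar and lower to just above it.

Request:
drive_tool([
  {"claw": 1.0,"linear": [3.3,-0.1,0],"angular": [0,0,0]},
  {"claw": 1.0,"linear": [3.3,-0.1,0],"angular": [0,0,0]},
  {"claw": 1.0,"linear": [3.2,-0.1,0],"angular": [0,0,0]},
  {"claw": 1.0,"linear": [0,0,3],"angular": [0,0,0]},
  {"claw": 1.0,"linear": [0,0,3],"angular": [0,0,0]},
  {"claw": 1.0,"linear": [0,0,1.5],"angular": [0,0,0]},
  {"claw": 1.0,"linear": [0,0,0],"angular": [0,0,0]},
  {"claw": 1.0,"linear": [0,0,0],"angular": [0,0,0]},
])

```text
t: 17.25
tool_pos: [0.6329, -0.1624, 0.1662]
orientation: [3.14, -0.054, 0.003]
force: [-0.5, -0.3, -0.4]
opening: 0.0139
```

```bash
python3 - <<'E'
from h import *
import pickle
W=read_camera("wrist"); save(W,"w12");pickle.dump(W,open("w12.pkl","wb"))
S=read_camera("scene"); pickle.dump(S,open("s12.pkl","wb"))
go(.632,-.161,.126,-1.9)
circ=lambda x,y,z,r:np.c_[x+r*np.cos(th_),y+r*np.sin(th_),z+0*th_]
save(S,"s12",[(proj(S,circ(.633,-.161,.115,.04)),(0,0,255))],crop=(160,170,300,280),scale=5)
E
```

```text
t 17.35 tcp [ 633.2 -162.7  166.5] F [ 0.7 -0.4 -1.5] op 14.0 q [-0.33  0.3   1.39  0.    1.45  1.28]
 turn [ 0.05 -0.16 -0.09]  shift after turn [-0.12 -0.16  4.05]  shift now [-0.13 -0.17  4.05]
```

View pics/w12.png

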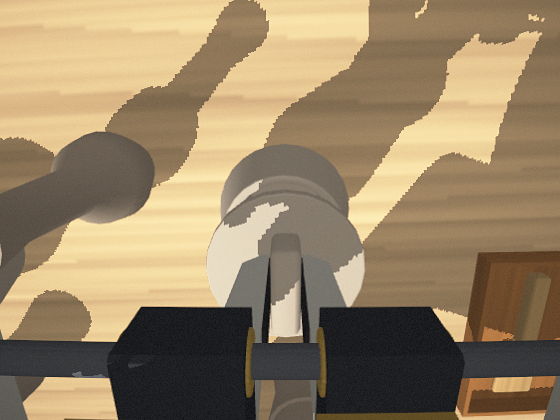

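View pics/s12.png

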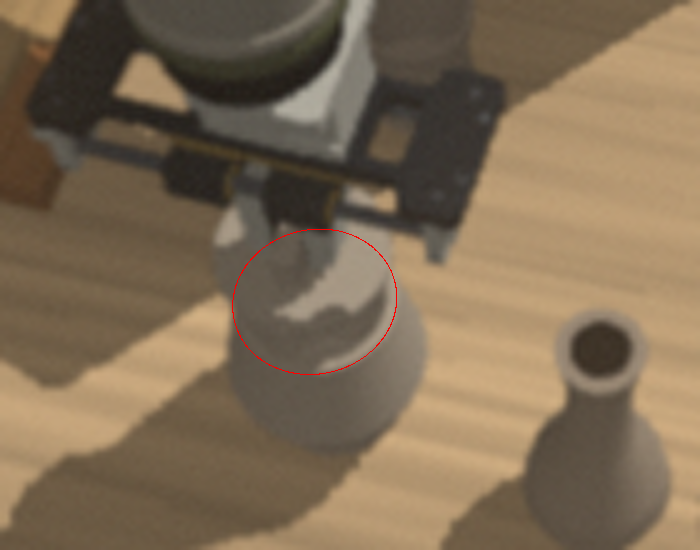

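Lateral centring looks good: belly columns 222–348, lid 207–365. Lower with fine correction.

Request:
drive_tool([
  {"claw": 1.0,"linear": [-0.1,-0.1,1.2],"angular": [0,0,0]},
  {"claw": 1.0,"linear": [0,0,1.0],"angular": [0,0,0]},
  {"claw": 1.0,"linear": [0,0,0.4],"angular": [0,0,0]},
  {"claw": 1.0,"linear": [0,0,0],"angular": [0,0,0]},
])

```text
t: 17.85
tool_pos: [0.6308, -0.1613, 0.1376]
orientation: [-3.141, 0.055, 0.002]
force: [-0.1, -0.2, -0.6]
opening: 0.0138
```

```bash
python3 - <<'E'
from h import *
W=read_camera("wrist"); save(W,"w13")
go(.632,-.161,.126,-1.9)
E
```

```text
t 17.9 tcp [ 631.1 -161.4  138.2] F [ 0.5  0.4 -0.5] op 13.9 q [-0.33  0.31  1.42 -0.    1.4   1.28]
 turn [-0.01  0.03 -0.1 ]  shift after turn [ 0.09 -0.04  1.22]  shift now [ 0.09 -0.04  1.22]
```

View pics/w13.png

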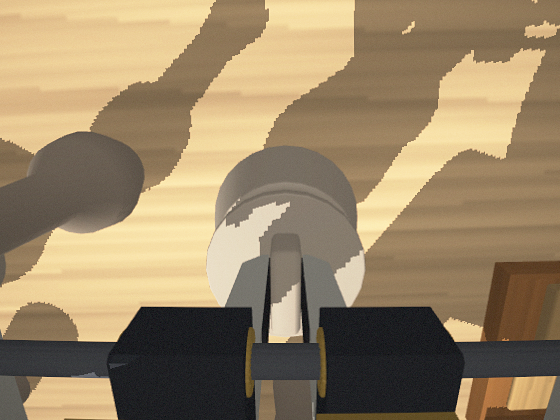

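Request:
drive_tool([
  {"claw": 1.0,"linear": [0.05,0,0.4],"angular": [0,0,0]},
  {"claw": 1.0,"linear": [0,0,0.3],"angular": [0,0,0]},
  {"claw": 1.0,"linear": [0,0,0],"angular": [0,0,0]},
])

```text
t: 18.27
tool_pos: [0.6316, -0.1614, 0.1311]
orientation: [-3.141, 0.055, 0.001]
force: [-0.5, -0.2, -1.1]
opening: 0.0138
```

Request:
drive_tool([
  {"claw": 1.0,"linear": [0,0,0.3],"angular": [0,0,0]},
  {"claw": 1.0,"linear": [0,0,0],"angular": [0,0,0]},
])

```text
t: 18.52
tool_pos: [0.6316, -0.1614, 0.1282]
orientation: [-3.141, 0.055, 0.001]
force: [-0.6, 0.6, -0.5]
opening: 0.0142
```

Request:
drive_tool([
  {"claw": 1.0,"linear": [0,0,0.15],"angular": [0,0,0]},
  {"claw": 1.0,"linear": [0,0,0],"angular": [0,0,0]},
])

```text
t: 18.77
tool_pos: [0.6317, -0.1614, 0.1269]
orientation: [-3.141, 0.055, 0.0]
force: [0.0, -0.1, -1.5]
opening: 0.0137
```

Request:
drive_tool([
  {"claw": 1.0,"linear": [0,0,0.1],"angular": [0,0,0]},
  {"claw": 1.0,"linear": [0,0,0],"angular": [0,0,0]},
])

```text
t: 19.02
tool_pos: [0.6319, -0.1615, 0.1266]
orientation: [3.141, -0.055, 0.001]
force: [-0.6, 1.3, 3.7]
opening: 0.0139
```

Seating contact at the expected height (TCP 0.1266). Release and rise.

Request:
drive_tool([
  {"claw": 0.65,"linear": [0,0,0],"angular": [0,0,0]},
  {"claw": 0.65,"linear": [0,0,0],"angular": [0,0,0]},
  {"claw": 0.65,"linear": [0,0,-1],"angular": [0,0,0]},
  {"claw": 0.65,"linear": [0,0,-4],"angular": [0,0,0]},
  {"claw": 0.55,"linear": [0,0,-5],"angular": [0,0,0]},
  {"claw": 0.55,"linear": [-4,0,-2],"angular": [0,0,0]},
  {"claw": 0.55,"linear": [-4,0,0],"angular": [0,0,0]},
  {"claw": 0.55,"linear": [-4,0,0],"angular": [0,0,0]},
])

```text
t: 20.02
tool_pos: [0.5111, -0.1573, 0.2473]
orientation: [3.14, -0.054, 0.003]
force: [-1.0, -1.1, 0.3]
opening: 0.0417
```

```bash
python3 - <<'E'
from h import *
import pickle
W=read_camera("wrist"); save(W,"w14");pickle.dump(W,open("w14.pkl","wb"))
S=read_camera("scene"); pickle.dump(S,open("s14.pkl","wb"))
save(S,"s14",crop=(160,170,300,280),scale=5)
go(.452,.31,.26,-45)
E
```

```text
t 20.12 tcp [ 509.1 -157.1  246.5] F [0.4 0.1 0.8] op 42.1 q [-0.4  -0.06  1.63 -0.    1.57  1.21]
 turn [2.000e-02 3.000e-02 4.297e+01]  shift after turn [-37.07 -28.99  -1.35]  shift now [ -7.37 -46.48  -1.35]
```

View pics/w14.png

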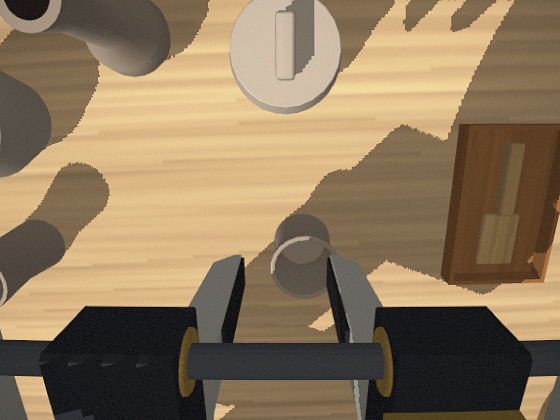

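View pics/s14.png

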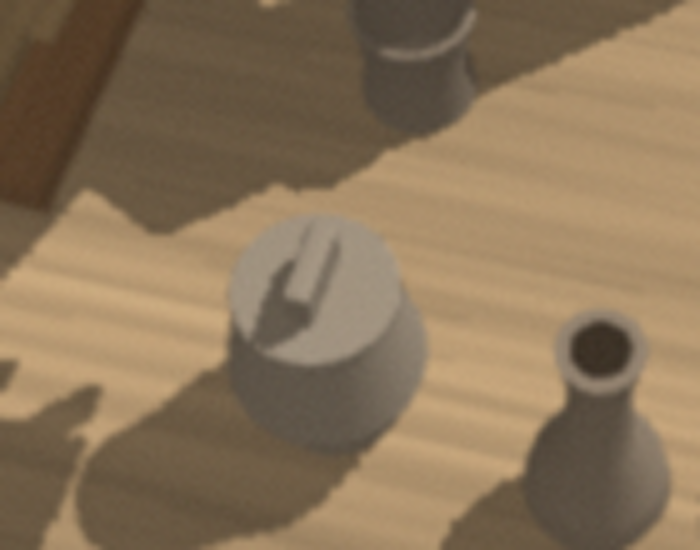

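The narrow lid sits level and concentric on the tall jar in both views. Now to the wide lid.

Request:
drive_tool([
  {"claw": 0.5,"linear": [-0.9,-5.8,0],"angular": [0,0,0]},
  {"claw": 0.5,"linear": [-0.9,-5.8,0],"angular": [0,0,0]},
  {"claw": 0.5,"linear": [-0.9,-5.8,0],"angular": [0,0,0]},
  {"claw": 0.5,"linear": [-0.9,-5.8,0],"angular": [0,0,0]},
  {"claw": 0.5,"linear": [-0.9,-5.8,0],"angular": [0,0,0]},
  {"claw": 0.5,"linear": [-0.9,-5.8,0],"angular": [0,0,0]},
  {"claw": 0.5,"linear": [-0.9,-5.8,0],"angular": [0,0,0]},
  {"claw": 0.5,"linear": [-0.9,-5.8,0],"angular": [0,0,0]},
  {"claw": 0.5,"linear": [0,0,2],"angular": [0,0,-9.7]},
  {"claw": 0.5,"linear": [0,0,3],"angular": [0,0,-9.7]},
  {"claw": 0.5,"linear": [0,0,3],"angular": [0,0,-9.7]},
  {"claw": 0.5,"linear": [0,0,2],"angular": [0,0,-9.7]},
])

```text
t: 21.62
tool_pos: [0.456, 0.3094, 0.145]
orientation: [-2.978, -1.001, 0.001]
force: [-0.8, -0.2, -0.3]
opening: 0.0463
```

Request:
drive_tool([
  {"claw": 0.5,"linear": [0,0,0],"angular": [0,0,0]},
])

```text
t: 21.75
tool_pos: [0.4553, 0.3088, 0.1446]
orientation: [2.981, 0.99, -0.005]
force: [0.1, 0.8, 0.3]
opening: 0.0465
```

```bash
python3 - <<'E'
from h import *
import pickle
W=read_camera("wrist"); save(W,"w15");pickle.dump(W,open("w15.pkl","wb"))
save(W,"w15z",crop=(210,120,370,260),scale=4.5)
go(.452,.31,.02,37)
E
```

```text
t 21.8 tcp [456.1 309.2 146.2] F [0.2 0.1 0.5] op 46.5 q [0.5  0.04 1.71 0.   1.38 1.43]
 turn [-0.01  0.03 -0.4 ]  shift after turn [-0.28 -0.31 12.62]  shift now [-0.27 -0.31 12.62]
```

View pics/w15.png

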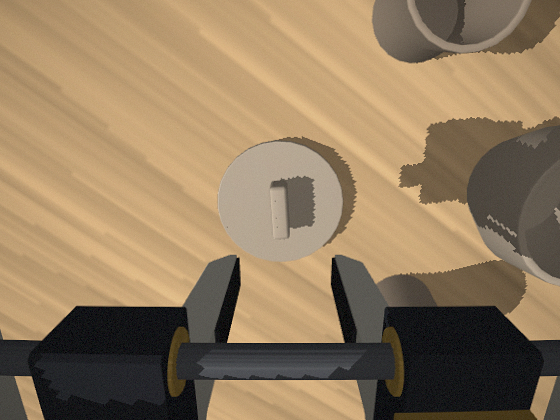

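View pics/w15z.png

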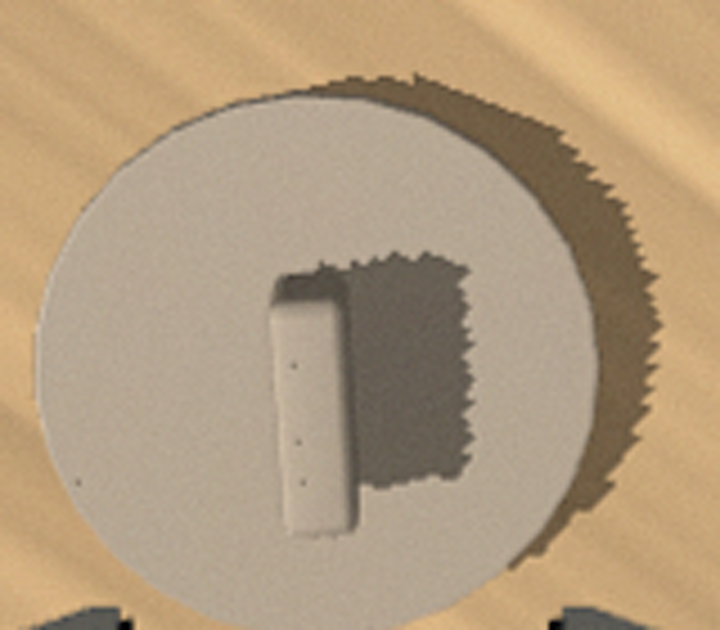

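```bash
python3 - <<'E'
from h import *
import pickle
W=pickle.load(open("w15.pkl","rb"))
c=lambda x,y:((x+.5)/4.5-.5+210,(y+.5)/4.5-.5+120)
P=atz(W,[c(308,303),c(320.5,531)],.042); d=P[0]-P[1]
print(P,P.mean(0),np.linalg.norm(d),np.degrees(np.arctan2(d[1],d[0])))
for q in ([c(271,310),c(287,525)],[c(344,310),c(354,525)]):
    P=atz(W,q,.042); d=P[0]-P[1]; print(np.degrees(np.arctan2(d[1],d[0])))
a=c(37,95);b=c(598,634)
print(fitc(W,[a[0],b[0],a[1],b[1]],.016),fitc(W,[a[0],b[0],a[1],None],.016,r=.054))
go(.452,.31,.02,37)
E
```

```text
[[0.46760524 0.32497745 0.042     ]
 [0.43539095 0.29844984 0.042     ]] [0.45149809 0.31171365 0.042     ] 0.041730972045077204 39.47054351379122
40.15762628470304
39.39109326666457Traceback (most recent call last):
  File "<stdin>", line 10, in <module>
  File "h.py", line 57, in fitc
    u=[(ext[0]+ext[1])/2,(ext[2]+ext[3])/2]; x0=atz(c,u,z)[0]
                          ~~~~~~^~~~~~~
TypeError: unsupported operand type(s) for +: 'float' and 'NoneType'
```

Request:
drive_tool([
  {"claw": 0.5,"linear": [0,0,2],"angular": [0,0,-3.0]},
  {"claw": 0.5,"linear": [-0.2,-0.5,4],"angular": [0,0,0]},
  {"claw": 0.5,"linear": [0,0,3],"angular": [0,0,0]},
  {"claw": 0.5,"linear": [0,0,1],"angular": [0,0,0]},
  {"claw": 0.5,"linear": [0,0,0],"angular": [0,0,0]},
])

```text
t: 22.42
tool_pos: [0.4519, 0.3119, 0.0469]
orientation: [-2.955, -1.067, -0.001]
force: [0.6, 0.4, 1.0]
opening: 0.0464
```

```bash
python3 - <<'E'
from h import *
W=read_camera("wrist"); save(W,"w16")
go(.4515,.3117,.019,39.6)
E
```

```text
t 22.48 tcp [452.5 312.1  47.7] F [-0.1 -0.1  0.1] op 46.7 q [ 0.51  0.14  1.8  -0.    1.2   1.39]
 turn [ 0.02 -0.12  0.13]  shift after turn [-0.1  -0.03  2.87]  shift now [-0.11 -0.03  2.87]
```

View pics/w16.png

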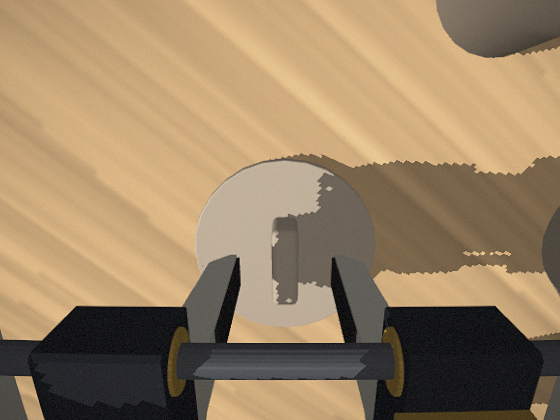

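Handle aligned and centred (column 285). Descend and grip.

Request:
drive_tool([
  {"claw": 0.5,"linear": [-0.05,0,1.5],"angular": [0,0,0]},
  {"claw": 0.5,"linear": [0,0,1.0],"angular": [0,0,0]},
  {"claw": 0.5,"linear": [0,0,0.2],"angular": [0,0,0]},
  {"claw": 0.5,"linear": [0,0,0],"angular": [0,0,0]},
])

```text
t: 22.98
tool_pos: [0.4507, 0.3111, 0.0187]
orientation: [2.954, 1.069, -0.001]
force: [0.1, -0.4, 0.5]
opening: 0.0465
```

Request:
drive_tool([
  {"claw": 0.9,"linear": [0,0,0],"angular": [0,0,0]},
  {"claw": 1.0,"linear": [0,0,0],"angular": [0,0,0]},
  {"claw": 1.0,"linear": [0,0,0],"angular": [0,0,0]},
  {"claw": 1.0,"linear": [0,0,0],"angular": [0,0,0]},
  {"claw": 1.0,"linear": [0,0,-1],"angular": [0,0,0]},
  {"claw": 1.0,"linear": [0,0,-3],"angular": [0,0,0]},
  {"claw": 1.0,"linear": [0,0,-5],"angular": [0,0,0]},
  {"claw": 1.0,"linear": [0,0,-5],"angular": [0,0,0]},
  {"claw": 1.0,"linear": [0,0,-3],"angular": [0,0,0]},
  {"claw": 1.0,"linear": [0,0,0],"angular": [0,0,0]},
], newtons=30)

```text
t: 24.22
tool_pos: [0.4526, 0.3122, 0.1926]
orientation: [-2.953, -1.069, -0.01]
force: [-0.0, 0.3, -2.0]
opening: 0.0141
```

```bash
python3 - <<'E'
from h import *
W=read_camera("wrist"); save(W,"w17")
go(.486,.149,.19,-2)
go(.486,.149,.19,39.6)
E
```

```text
t 24.27 tcp [451.4 311.5 189.8] F [ 0.2  0.1 -3.2] op 13.4 q [0.51 0.   1.67 0.   1.46 1.39]
 turn [-2.000e-02 -1.200e-01  4.181e+01]  shift after turn [ 4.03 16.12 -0.02]  shift now [-7.74 14.7  -0.03]
t 24.27 tcp [451.4 311.5 189.8] F [ 0.2  0.1 -3.2] op 13.4 q [0.51 0.   1.67 0.   1.46 1.39]
 turn [ 0.02 -0.12  0.21]  shift after turn [-7.69 14.73 -0.02]  shift now [-7.74 14.7  -0.03]
```

View pics/w17.png

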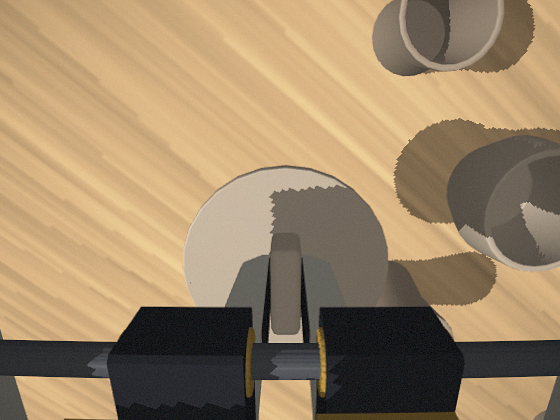

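Request:
drive_tool([
  {"claw": 1.0,"linear": [0,0,-1.5],"angular": [0,0,10.4]},
  {"claw": 1.0,"linear": [0,0,-1.5],"angular": [0,0,10.4]},
  {"claw": 1.0,"linear": [0,0,-1],"angular": [0,0,10.4]},
  {"claw": 1.0,"linear": [0,0,0],"angular": [0,0,10.4]},
  {"claw": 1.0,"linear": [0.8,4,0],"angular": [0,0,0]},
  {"claw": 1.0,"linear": [0.8,4,0],"angular": [0,0,0]},
  {"claw": 1.0,"linear": [0.8,4,0],"angular": [0,0,0]},
  {"claw": 1.0,"linear": [0.8,4,0],"angular": [0,0,0]},
  {"claw": 1.0,"linear": [0,0,0],"angular": [0,0,0]},
  {"claw": 1.0,"linear": [0,0,0],"angular": [0,0,0]},
])

```text
t: 25.52
tool_pos: [0.477, 0.1504, 0.2271]
orientation: [3.141, -0.05, -0.005]
force: [-0.3, 0.3, -2.7]
opening: 0.014
```

```bash
python3 - <<'E'
from h import *
import pickle
W=read_camera("wrist"); save(W,"w18");pickle.dump(W,open("w18.pkl","wb"))
save(W,"w18z",crop=(200,0,380,160),scale=3.7)
save(W,"w18l",crop=(170,150,400,345),scale=3)
s=read_state(); pickle.dump(s,open("s18.pkl","wb"))
go(.586,.15,.21,-2)
E
```

```text
t 25.57 tcp [477.1 150.8 227.5] F [ 0.3  0.1 -1.6] op 14.1 q [ 0.2  -0.14  1.74  0.    1.54  1.81]
 turn [0.01 0.13 0.23]  shift after turn [10.89 -0.3   1.75]  shift now [10.89 -0.25  1.73]
```

View pics/w18.png

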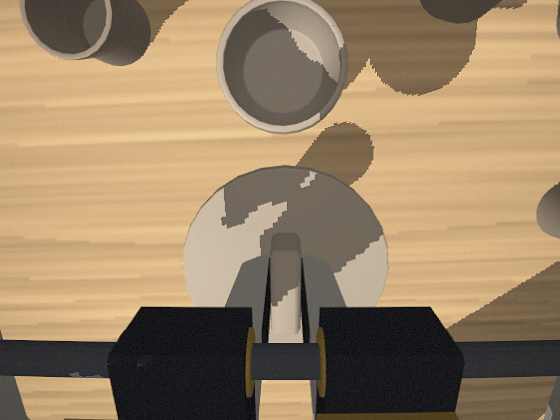

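View pics/w18z.png

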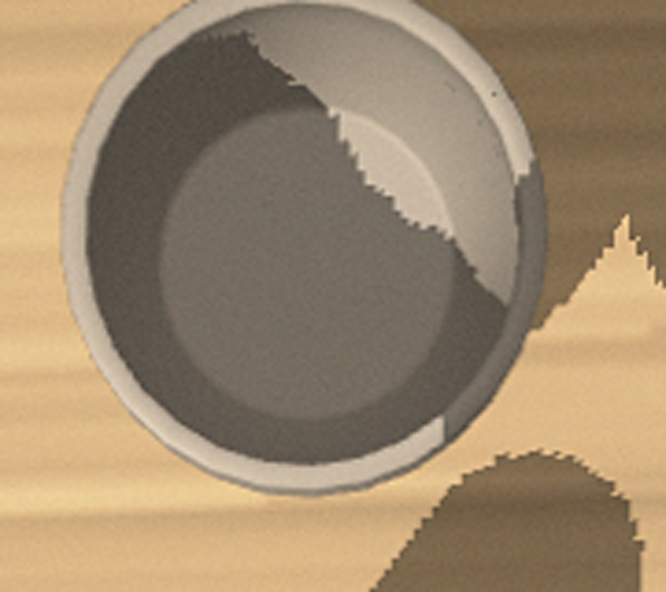

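View pics/w18l.png

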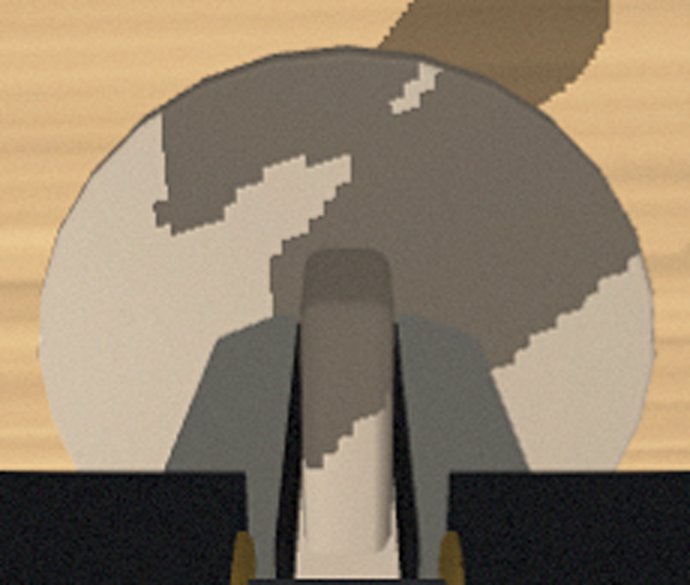

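```bash
python3 - <<'E'
from h import *
import pickle
W=pickle.load(open("w18.pkl","rb"));s=pickle.load(open("s18.pkl","rb"))
def e(l,sc,x0,y0): return [(v+.5)/sc-.5+o if v is not None else None for v,o in zip(l,(x0,x0,y0,y0))]
si=e((86,520,3,463),3.7,200,0); so=e((61,546,-30,492),3.7,200,0)
print("inner",fitc(W,si,.09),fitc(W,si,.09,r=.046)); 
tT=(R.from_rotvec(s["orientation"]),s["tool_pos"])
li=e((40,655,47,None),3,170,150)
print("lid",fitc(W,li,.003,toolT=tT),fitc(W,li,.003,r=.054,toolT=tT))
circ=lambda x,y,z,r:np.c_[x+r*np.cos(th_),y+r*np.sin(th_),z+0*th_]
q=proj(W,circ(.586,.15,.09,.052)); print((q.min(0)-[200,0]+.5)*3.7,(q.max(0)-[200,0]+.5)*3.7)
E
```

```text
inner (array([0.586281  , 0.15033706, 0.04601871]), array([ 0.08, -0.08, -0.07,  0.08])) (array([0.5862714 , 0.15033613, 0.09012311]), array([ 0.08, -0.08, -0.07,  0.08]))
lid (array([0.00153324, 0.00012002, 0.05288933]), array([0., 0., 0.])) (array([-0.00022434,  0.00011951,  0.00653796]), array([0., 0., 0.]))
[ 60.34291774 -27.84028272] [549.93339968 492.37786465]
```

Jar centre (0.5863, 0.1503) at rim height 0.090; lid centre within 1.5 mm of the tool axis. Move over and lower to just above.

Request:
drive_tool([
  {"claw": 1.0,"linear": [3.6,-0.1,0],"angular": [0,0,0]},
  {"claw": 1.0,"linear": [3.6,-0.1,0],"angular": [0,0,0]},
  {"claw": 1.0,"linear": [3.6,-0.1,0],"angular": [0,0,0]},
  {"claw": 1.0,"linear": [0,0,3],"angular": [0,0,0]},
  {"claw": 1.0,"linear": [0,0,4],"angular": [0,0,0]},
  {"claw": 1.0,"linear": [0,0,2],"angular": [0,0,0]},
  {"claw": 1.0,"linear": [0,0,0.5],"angular": [0,0,0]},
  {"claw": 1.0,"linear": [0,0,0],"angular": [0,0,0]},
  {"claw": 1.0,"linear": [0,0,0],"angular": [0,0,0]},
])

```text
t: 26.7
tool_pos: [0.5871, 0.1502, 0.136]
orientation: [-3.141, 0.049, -0.005]
force: [0.1, -0.2, -2.3]
opening: 0.0136
```

```bash
python3 - <<'E'
from h import *
W=read_camera("wrist"); save(W,"w19")
go(.5855,.1503,.101,-1.9)
E
```

```text
t 26.75 tcp [587.1 150.1 135.9] F [ 0.3 -0.2 -3. ] op 14.0 q [0.17 0.19 1.57 0.   1.37 1.77]
 turn [-0.04 -0.17  0.1 ]  shift after turn [-0.16 -0.02  3.49]  shift now [-0.17 -0.01  3.49]
```

View pics/w19.png

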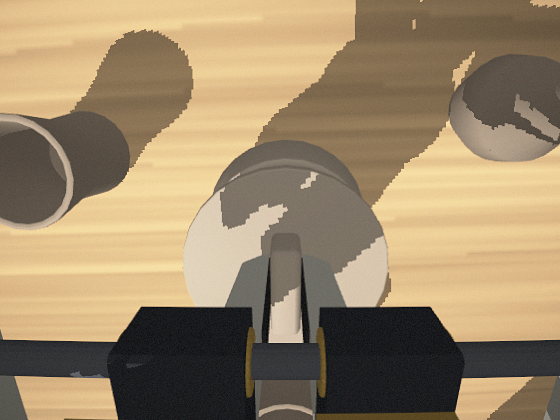

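The lid (184–388) and the jar behind it (214–362) share a centre column. Lower on.

Request:
drive_tool([
  {"claw": 1.0,"linear": [-0.1,0,1.2],"angular": [0,0,0]},
  {"claw": 1.0,"linear": [0,0,0.9],"angular": [0,0,0]},
  {"claw": 1.0,"linear": [0,0,0],"angular": [0,0,0]},
  {"claw": 1.0,"linear": [0,0,0],"angular": [0,0,0]},
])

```text
t: 27.25
tool_pos: [0.5848, 0.1499, 0.1128]
orientation: [3.141, -0.049, -0.001]
force: [-0.2, 0.9, -2.1]
opening: 0.0135
```

```bash
python3 - <<'E'
from h import *
go(.5855,.1503,.101,-1.9)
S=read_camera("scene"); save(S,"s20",crop=(290,180,430,290),scale=5)
E
```

```text
t 27.25 tcp [584.8 149.9 112.8] F [-0.2  0.9 -2.1] op 13.5 q [0.17 0.21 1.59 0.   1.34 1.77]
 turn [0.   0.02 0.11]  shift after turn [ 0.06 -0.04  1.18]  shift now [ 0.07 -0.04  1.18]
```

View pics/s20.png

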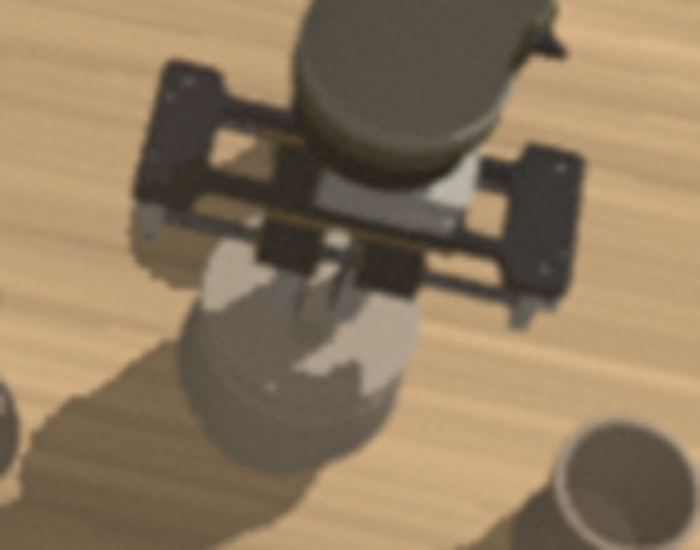

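Request:
drive_tool([
  {"claw": 1.0,"linear": [0.05,0,0.4],"angular": [0,0,0]},
  {"claw": 1.0,"linear": [0,0,0.3],"angular": [0,0,0]},
  {"claw": 1.0,"linear": [0,0,0],"angular": [0,0,0]},
])

```text
t: 27.68
tool_pos: [0.5851, 0.1499, 0.1055]
orientation: [3.141, -0.049, -0.001]
force: [0.3, 0.2, -2.1]
opening: 0.0134
```

Request:
drive_tool([
  {"claw": 1.0,"linear": [0,0,0.25],"angular": [0,0,0]},
  {"claw": 1.0,"linear": [0,0,0],"angular": [0,0,0]},
])

```text
t: 27.92
tool_pos: [0.5853, 0.1499, 0.1032]
orientation: [3.141, -0.049, -0.001]
force: [0.7, 0.3, -2.5]
opening: 0.0138
```

Request:
drive_tool([
  {"claw": 1.0,"linear": [0,0,0.15],"angular": [0,0,0]},
  {"claw": 1.0,"linear": [0,0,0],"angular": [0,0,0]},
])

```text
t: 28.18
tool_pos: [0.5854, 0.1499, 0.1019]
orientation: [3.141, -0.049, -0.0]
force: [0.3, -0.0, -2.5]
opening: 0.0136
```

Request:
drive_tool([
  {"claw": 1.0,"linear": [0,0,0.1],"angular": [0,0,0]},
  {"claw": 1.0,"linear": [0,0,0],"angular": [0,0,0]},
])

```text
t: 28.42
tool_pos: [0.5856, 0.1499, 0.1012]
orientation: [-3.141, 0.049, -0.001]
force: [-0.5, -0.2, -1.6]
opening: 0.0137
```

Request:
drive_tool([
  {"claw": 1.0,"linear": [0,0,0.1],"angular": [0,0,0]},
  {"claw": 1.0,"linear": [0,0,0],"angular": [0,0,0]},
])

```text
t: 28.68
tool_pos: [0.5856, 0.1499, 0.1011]
orientation: [-3.141, 0.049, -0.001]
force: [-4.1, -0.5, 5.2]
opening: 0.0137
```

Seated at TCP 0.1011, matching rim height plus 11 mm. Release, rise, back off.

Request:
drive_tool([
  {"claw": 0.65,"linear": [0,0,0],"angular": [0,0,0]},
  {"claw": 0.65,"linear": [0,0,0],"angular": [0,0,0]},
  {"claw": 0.65,"linear": [0,0,-1],"angular": [0,0,0]},
  {"claw": 0.65,"linear": [0,0,-4],"angular": [0,0,0]},
  {"claw": 0.55,"linear": [0,0,-5],"angular": [0,0,0]},
  {"claw": 0.55,"linear": [-4,0,-4],"angular": [0,0,0]},
  {"claw": 0.55,"linear": [-5,0,0],"angular": [0,0,0]},
  {"claw": 0.55,"linear": [-3,0,0],"angular": [0,0,0]},
  {"claw": 0.55,"linear": [0,0,0],"angular": [0,0,0]},
])

```text
t: 29.8
tool_pos: [0.4645, 0.154, 0.2412]
orientation: [-3.141, 0.048, -0.003]
force: [0.2, -0.3, 0.1]
opening: 0.0421
```

```bash
python3 - <<'E'
from h import *
import pickle
W=read_camera("wrist"); save(W,"w21")
S=read_camera("scene"); save(S,"s21",crop=(100,120,460,330),scale=2.2)
save(S,"s21z",crop=(290,180,430,290),scale=5)
pickle.dump((W,S),open("c21.pkl","wb"))
print(read_state()["t"])
E
```

```text
29.9
```

View pics/w21.png

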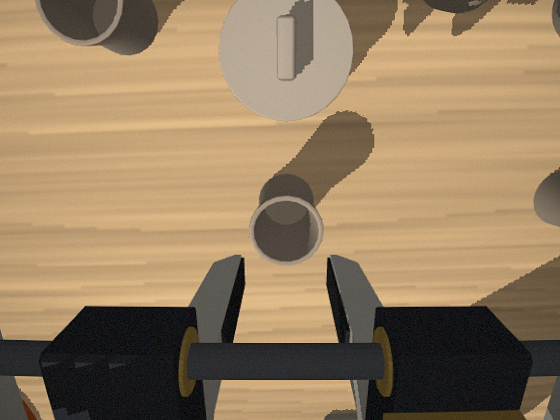

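View pics/s21.png

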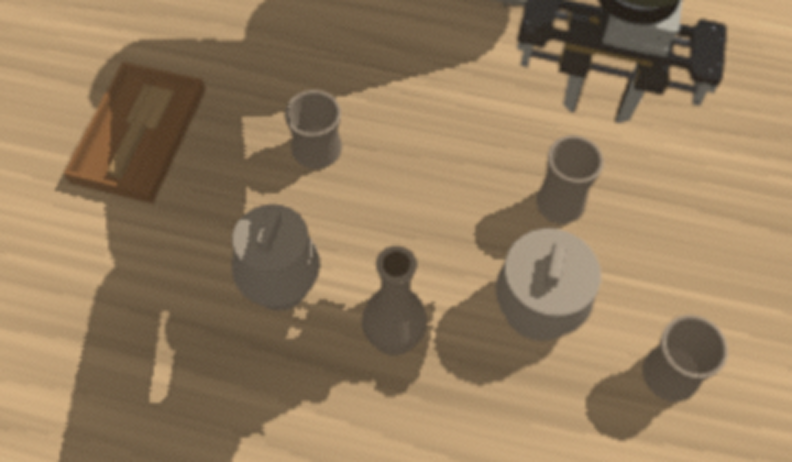

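View pics/s21z.png

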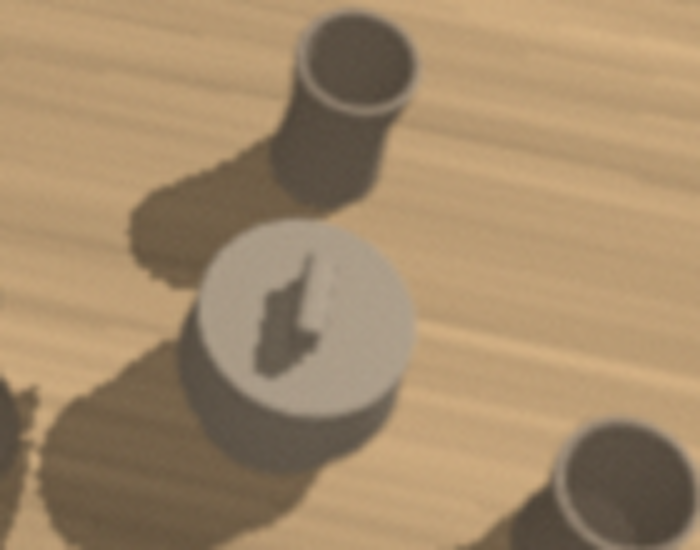

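Both lids look seated and level, and the paddle is in the tray. One more view with the lid wholly in frame, to fit its height and tilt.

Request:
drive_tool([
  {"claw": 0.5,"linear": [3,3,-4],"angular": [0,0,0]},
  {"claw": 0.5,"linear": [2,4,-4],"angular": [0,0,0]},
  {"claw": 0.5,"linear": [0,5,-2],"angular": [0,0,0]},
  {"claw": 0.5,"linear": [0,5,0],"angular": [0,0,0]},
  {"claw": 0.5,"linear": [0,0,0],"angular": [0,0,0]},
  {"claw": 0.5,"linear": [0,0,0],"angular": [0,0,0]},
])

```text
t: 30.65
tool_pos: [0.5106, -0.0178, 0.3397]
orientation: [-3.141, 0.051, 0.001]
force: [0.9, 0.3, -0.3]
opening: 0.0463
```

```bash
python3 - <<'E'
from h import *
import pickle
W=read_camera("wrist"); pickle.dump(W,open("w22.pkl","wb"))
circ=lambda x,y,z,r:np.c_[x+r*np.cos(th_),y+r*np.sin(th_),z+0*th_]
save(W,"w22",[(proj(W,circ(.5863,.1503,.098,.053)),(0,0,255)),(proj(W,circ(.633,-.161,.123,.041)),(0,0,255))],scale=1.4)
T=read_camera("top"); save(T,"t22"); print(read_state()["t"],read_state()["tool_pos"])
for l in ["squat_jar_rim","tall_jar_rim","wide_lid_mid","narrow_lid_mid","paddle_grip"]:
    print(l,[(np.round(r["at"],3),round(r["p"],2)) for r in search_frame(W,l)[:2]])
E
```

```text
30.75 [ 0.5104162  -0.01686061  0.33965439]
squat_jar_rim [(array([0.594, 0.102, 0.066]), 0.65)]
tall_jar_rim [(array([ 0.624, -0.117,  0.086]), 0.71)]
wide_lid_mid [(array([0.587, 0.146, 0.1  ]), 0.65)]
narrow_lid_mid [(array([ 0.633, -0.153,  0.125]), 0.91)]
paddle_grip []
```

View pics/w22.png

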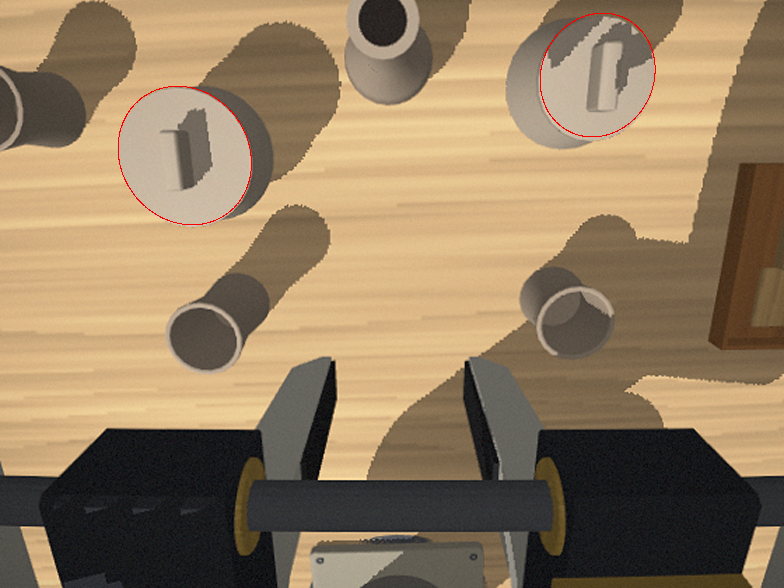

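View pics/t22.png

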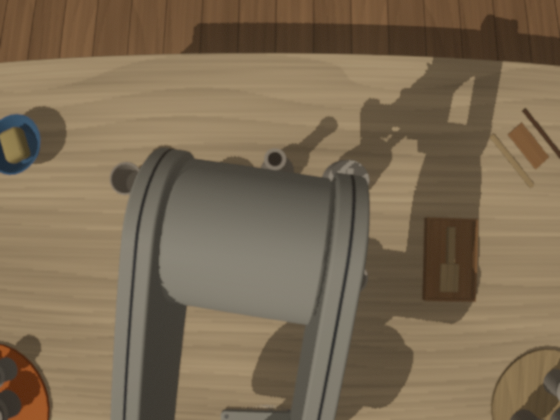

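The predicted circles for fully seated, level flanges match both lids in the wrist view: centres at (185,155) and (598,75) in the enlarged picture. The paddle lies inside the tray at (450,258) in the top view, and everything else stands. The robot touches nothing, so I hand in.

```bash
python3 -c "
from plant import *
print(close_job())"
```

```text
the job is handed in; nothing more can be done
None
```

I handed the job in at about 31 s. The paddle lies flat in the tool tray, same way up as before. The narrow lid is on the tall jar and the wide lid is on the squat jar, in that order. I lowered each lid until it rested on the rim, with 4–5 N shown on the wrist, before letting go.

**Last checks:**
- **Lid seating:** the tool height at release matched the rim heights (0.115 m and 0.090 m) to within about 1 mm. The circles predicted for fully seated, level flanges lie on both lids' edges in the last wrist picture.
- **Bystanders:** the beakers and the vase looked upright in the last views and showed no visible movement. I judged this by eye and did not measure it. The arm hid most of them in the final top view.
- **Forces:** the largest force I read was about 10 N, when the paddle or fingertips touched the tray floor.

**Checks that disagreed or failed:**
- **Network positions:** in the last wrist picture the network put the narrow lid about 8 mm and the wide lid about 4 mm from my fitted centres in y. It also reported both jars well off their rims, because it sees only the visible surface. I relied on the outlines instead.
- **Paddle:** the network did not find the paddle in that wrist picture, where it was mostly out of frame. I confirmed the paddle from the top view.
- **Heights:** the first heights from the top and scene cameras came out about 4–8 mm low. The wrist camera fits and the contact heights agreed with the stated ones.

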